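# Charge a grinding jar with balls and log it at the code reader

## Robot

A 7-joint arm with a two-finger parallel gripper is mounted at the origin on a cart in front of the work surface, level with it; the furniture and walls round the work are solid. World frame = base frame: x ahead of the robot, y to its left, z up, the work surface at z = 0. Lengths are in mm, angles in rad, forces in N, time in s.
With the tool pointing down it reaches from about 350 to 900 mm from the base axis. Payload 7.2 kg.
Tool frame: the origin (TCP) lies on the centre line of the jaws, within the pads' length; the fingertips stand 25 mm ahead of it and the grasp point (between the pads) lies 6 mm ahead of it; z points along the fingers, y is the line along which they close (so a half turn about z gives the same grasp; the last joint's range is limited). The gripper opens to 88 mm and grips with 3 to 60 N. Pads are 20 mm wide; open, the fingers measure 115 mm over their backs; the gripper's body (75 mm by 178 mm) begins 61 mm behind the grasp point.
Start: joints at [-1.394, 0.411, -0.013, 1.596, 0.006, 1.134, -0.082], TCP at [151.486, 606.366, 247.653] pointing down, gripper open.
Joint ranges: [-2.95, 2.95], [-0.29, 1.99], [-1.47, 1.44], [0.14, 2.54], [-1.03, 4.17], [0.13, 1.85], [-2.86, 2.86]. Speed limits (rad/s): [2.39, 2.39, 3.01, 3.01, 3.14, 3.14, 3.14].

## Interface

Orientations are given as a rotation vector (axis times angle).
In Python, from workcell import r gives the robot as it stands.
- The arm moves only by the shell command python3 -m jog 'ROWS'. ROWS is JSON, a list of rows, each an object with "gripper": the closure, from -1 (fully open) to 1 (shut), so that 0 is half open; "offset": the shift along the tool's x, y, z in m, a list of three; "turn": the turn, a rotation vector about the tool's x, y, z in rad, a list of three. In form: [{"gripper": gripper, "offset": [x, y, z], "turn": [wx, wy, wz]}, ...]. A call has 1 to 20 rows; each row shifts and turns the commanded pose from where the row before left it, along the tool's axes as they then stand; what a row does not reach is not made up. A row lasts 1/12 s, in which the tool goes at most 41.7 mm and 7.16 degrees, less where a joint would pass 70% of its speed; a pose out of reach is approached as far as the arm can. A call with a gripper value outside its range is refused whole. The fingers move at their own pace and stop on an object; the grip force is fixed at half the most. Time passes only in rows, so rows that do not move let the fingers close. It gives the time, the measured TCP pose, the force, the opening and the grip force at its end, in the units of the state.
- r.sense(): the state, without advancing time (a new reading comes with each control period).
- r.grab_frame(name): name is "scene" or "top" or "wrist"; returns the picture (480x640x3 uint8, red, green, blue); there is no depth.
- r.camera_info(name): a dict with "fx", "fy", "cx", "cy" (pixels), "k1" (the pictures are not rectified: a ray, as slopes to the right and down, at radius r is drawn at 1 + k1 r^2 times it, then the intrinsics apply), "xyz" and "orientation" of the camera in the world; the wrist camera has in their place "T_tool_cam" (4x4, takes a point from camera to tool coordinates, whose origin is the TCP and whose axes are the flange's). Camera axes: x right, y down, z forward; pixel columns grow to the right and rows downward; lengths in mm; the calibration is good to about 2 mm. A picture is of the moment at which its call begins: read the wrist's pose just before it. camera_info takes no time and is no camera call.
- r.finish_job(): hands the job in; it is judged then, once.
Trained networks look in the newest picture that a camera, given by its name, has taken for a name from the list of things; names that differ only in an ending like _2 or _b are one class to them, and where a whole thing is asked for, a point or a joint stands for the part that bears it (a point fixed in the world has none). Each returns a list of dicts, best first, with "confidence" (0 to 1); they miss things now and then, are a little off and sometimes report something else, mostly with a low value. They report only what shows in the picture. A call takes as long as a camera call. They do not tell look-alikes from the thing itself.
- r.trace(camera, name): "pixels" (480x640 bool, what is visible of it) and "bbox" ([left, top, width, height] in pixels, round what is visible of it).
The state is a dict: "time": time; "qpos": joint angles; "joint_velocities": joint speeds; "tau": joint torques, N m; "tool_pos": TCP position; "tool_rot": TCP orientation; "ft_force": force on the tool from outside, world axes, zero at the start; "torque": the same for the moment, N m; "gripper_width": finger opening in mm; "gripper_force": force on a finger pad.
Only numpy, scipy, OpenCV 4.12 (cv2) and the standard library are available. Lean on these libraries where they do the work, as an engineer would, in place of code of your own. Each camera call takes 0.05 s, during which the arm holds its last target. There are 200 camera calls.

## Task

Charge the grinding jar for milling: take off its lid, use the scoop to move every ceramic ball from the box into the jar without touching the balls with the fingers, put the lid back on and lay the scoop down flat on the bench. Then log the closed jar: stand it on the code reader's base plate with its code plate facing the reader window, push it gently back until it meets both stop pins, and press the trigger. Finally set the closed jar down upright inside the square carrier tray; never tip it over, and leave the other things on the bench where they are.

Things in the scene. Friction and masses are not known exactly. Their poses are not given: they have to be found in the camera images.
- ball_1: one of five to eight white ceramic grinding balls, 14 mm in diameter, 10 g, smooth and slippery; origin at its centre. At the start it lies loose in the ball lane of the box; None if this ball is absent
- ball_2: one of five to eight white ceramic grinding balls, 14 mm in diameter, 10 g, smooth and slippery; origin at its centre. At the start it lies loose in the ball lane of the box; None if this ball is absent
- ball_3: one of five to eight white ceramic grinding balls, 14 mm in diameter, 10 g, smooth and slippery; origin at its centre. At the start it lies loose in the ball lane of the box; None if this ball is absent
- ball_4: one of five to eight white ceramic grinding balls, 14 mm in diameter, 10 g, smooth and slippery; origin at its centre. At the start it lies loose in the ball lane of the box; None if this ball is absent
- ball_5: one of five to eight white ceramic grinding balls, 14 mm in diameter, 10 g, smooth and slippery; origin at its centre. At the start it lies loose in the ball lane of the box; None if this ball is absent
- ball_6: one of five to eight white ceramic grinding balls, 14 mm in diameter, 10 g, smooth and slippery; origin at its centre. At the start it lies loose in the ball lane of the box; None if this ball is absent
- ball_7: one of five to eight white ceramic grinding balls, 14 mm in diameter, 10 g, smooth and slippery; origin at its centre. At the start it lies loose in the ball lane of the box; None if this ball is absent
- ball_8: one of five to eight white ceramic grinding balls, 14 mm in diameter, 10 g, smooth and slippery; origin at its centre. At the start it lies loose in the ball lane of the box; None if this ball is absent
- media_box: fixed grey box. Origin on the bench under the middle of the ball lane, y along the lane, z up. Lane inside: x -29..+29, y -102..+102 mm, level floor 3 mm above the bench, upright walls 36 mm high, 3 thick. At the start the balls lie at y > -8 mm; the rest of the lane, toward -y, is free for the scoop to be set down. Run against the end wall at y = +102 the balls mount the lip. Second lane (x 32..77): small gear, ignore
- lane_end (a point): middle of the lane's floor at the foot of the end wall at box y = +102 mm, 3 mm above the bench
- scoop: loose flat-bottomed scoop, 120 g, lying on its pan. Origin: pan underside; x forward to the lip, z up. Pan 51 mm wide, from back wall x = -32 (26 high) to thin lip x = +36; floor 2 mm, 0.8 at the lip; low sides end at x = +30. Holds all balls. Black bar handle 13 wide (y), 18 tall, x -128..-40, its middle 61 above the underside. Balls roll out at 35 deg lip down, stay in at 10 deg lip up
- scoop_grip (a point): the place to hold the scoop: middle of the handle's section, 60 mm behind the scoop's origin and 61 mm above the pan's underside
- jar: loose round steel jar, open on top, outside diameter 64 mm, inside 58, height 70, floor 4 thick, 300 g. Origin: centre of its underside; z up; x points out through the middle of the code plate, a white 24 mm square with a pattern of small dark cells on its side
- jar_code (a point): middle of the code plate, on the jar's side, 32 mm from its axis and 34 mm above its underside
- lid: loose steel lid, 90 g, at the start on the jar. Origin: centre of its underside; z up. Spigot 52 mm in diameter, 6 high, goes into the jar's mouth; flange 64 in diameter, 5 thick, rests on the rim; round black knob 21 in diameter, from 11 to 29 mm above the origin. On the jar its origin is 64 mm above the jar's
- code_reader: fixed reader. Origin on the bench; x from the jar's place to the head, z up. Base plate x -90..+90, y -130..+55 mm, 6 thick. Grey head 90 wide, 80 high, from x = +30, window in its face toward -x. Two stop pins, 8 mm in diameter, 20 above the plate, at x = -19.5, y = +/-25.5; a jar slid along +x against both is in place
- reader_seat (a point): where the jar's axis stands when it touches both stop pins, on top of the base plate (reader x = -45, y = 0, z = 6 mm)
- reader_focus (a point): where the middle of the code plate is when the jar is in place with its code facing the window (reader x = -13, y = 0, z = 40 mm)
- trigger (a joint): travel of the round grey spring button on the base plate at reader x = -35, y = -100 mm, diameter 22: 0 m free, 0.006 m fully down (4 N); it counts from 4.5 mm down while the jar is in place; it springs back
- trigger_top (a point): centre of the top of the trigger button; press straight down
- carrier: fixed black tray for one jar, 86 x 86 mm, a rim 6 mm wide and 16 mm high round a level floor 74 x 74 mm, 4 mm above the bench. Origin: on the bench under its centre; x and y along its sides
- flask: bystander: glass conical flask, 72 mm wide, 112 mm high; origin at the centre of its underside
- dish: bystander: covered glass dish, 74 mm wide, 16 mm high; origin at the centre of its underside
- brass_weight: bystander: brass weight, 27 mm wide, 34 mm high; origin at the centre of its underside
There are look-alikes about, which are no part of the job. Of the things that look like the lid, the middle-sized one is meant. There is more than one size of the carrier; the one meant has the size given above.

How it is judged (in metres and radians):
On the way, in this order (a step that is already met when the one before it is completed fails the run):
1. every ball is in the jar (horizontal distance between each of ball_1, ball_2, ball_3, ball_4, ball_5, ball_6, ball_7, ball_8 and jar below 0.028 m and z of ball_1 in the frame of jar between 0.002 and 0.064 m and z of ball_2 in the frame of jar between 0.002 and 0.064 m and z of ball_3 in the frame of jar between 0.002 and 0.064 m and z of ball_4 in the frame of jar between 0.002 and 0.064 m and z of ball_5 in the frame of jar between 0.002 and 0.064 m and z of ball_6 in the frame of jar between 0.002 and 0.064 m and z of ball_7 in the frame of jar between 0.002 and 0.064 m and z of ball_8 in the frame of jar between 0.002 and 0.064 m), for 0.2 s.
2. the lid is on the loaded jar (all of step 1 and horizontal distance between lid and jar below 0.005 m and z of lid in the frame of jar between 0.06 and 0.067 m and angle between the z axis of lid and the z axis of jar, either way round below 0.08 rad), for 0.2 s.
3. the closed jar stands against both stop pins with its code facing the reader (horizontal distance between jar and reader_seat below 0.004 m and z of jar in the frame of reader_seat below 0.004 m and angle between jar's own z axis and vertical below 0.06 rad and horizontal distance between jar_code and reader_focus below 0.009 m and horizontal distance between lid and jar below 0.005 m and z of lid in the frame of jar between 0.06 and 0.067 m and angle between the z axis of lid and the z axis of jar, either way round below 0.08 rad), for 0.2 s.
4. the trigger is pressed while the jar is in place (horizontal distance between jar and reader_seat below 0.004 m and z of jar in the frame of reader_seat below 0.004 m and angle between jar's own z axis and vertical below 0.06 rad and horizontal distance between jar_code and reader_focus below 0.009 m and value of joint trigger above 0.0045 m), for 0.05 s.
At the end, for the whole second after the job is handed in: All balls are in the jar; lid within 5 mm of its axis, down on the rim; jar standing upright on the floor of the carrier tray, inside its rim (within 9 mm of the centre); scoop lying flat on its pan on the bench; all at rest (all of step 2 and horizontal distance between jar and carrier below 0.009 m and height (world z) of jar below 0.008 m and angle between each of jar, scoop's own z axis and vertical below 0.06 rad and height (world z) of scoop below 0.006 m and linear speed of each of jar, lid, scoop below 0.01 m/s); the robot touches nothing.
It fails at once if the fingers touch a ball (contact force between the fingers and ball_1 above 0.3 N or contact force between the fingers and ball_2 above 0.3 N or contact force between the fingers and ball_3 above 0.3 N or contact force between the fingers and ball_4 above 0.3 N or contact force between the fingers and ball_5 above 0.3 N or contact force between the fingers and ball_6 above 0.3 N or contact force between the fingers and ball_7 above 0.3 N or contact force between the fingers and ball_8 above 0.3 N).
It fails at once if the jar is tipped over (more than 45 degrees) (angle between jar's own z axis and vertical above 0.785 rad).
It fails at once if the jar is rammed against the reader (more than 40 N) (contact force between jar and code_reader above 40 N).
It fails at once if a bystander is moved by more than 3 cm (distance of any of flask, dish, brass_weight from where it was at the start of the episode above 0.03 m).
Of ball_1, ball_2, ball_3, ball_4, ball_5, ball_6, ball_7, ball_8 only 5 to 8 are there at a start; the rules pass over those that are not, and their reading is None.
At some moment in a run one of jar, scoop may be knocked a few centimetres aside while the robot is not near it.
It also fails if it takes over 192 s, if anything falls off the work surface, if the arm or the gripper's body presses on something with over 40 N, if the wrist force passes 120 N, or if a joint passes its speed limit or range.

## Working session

There is one attempt and no reset: what is moved stays moved. The work goes in short steps, Python scripts to look and compute and a shell command to move; the robot and the scene stay as the last step left them, time stands still between calls to the robot, and variables do not carry over. Pictures are saved under pics/ and viewed, at most 14 in all, crops included, and the job is handed in when it is done.

```bash
mkdir -p pics; ls; cat > h.py <<'E'
import numpy as np, cv2
from scipy.spatial.transform import Rotation as R
from workcell import r
def cam(name):
    i=r.camera_info(name)
    K=np.array([[i['fx'],0,i['cx']],[0,i['fy'],i['cy']],[0,0,1.]])
    if 'T_tool_cam' in i:
        s=r.sense(); T=np.eye(4); T[:3,:3]=R.from_rotvec(s['tool_rot']).as_matrix(); T[:3,3]=s['tool_pos']
        M=T@np.array(i['T_tool_cam'])
    else:
        M=np.eye(4); o=np.array(i['orientation'])
        M[:3,:3]=o if o.shape==(3,3) else R.from_rotvec(o).as_matrix(); M[:3,3]=i['xyz']
    return K,i['k1'],M
def ray(c,uv):
    K,k1,M=c; d=np.array([(uv[0]-K[0,2])/K[0,0],(uv[1]-K[1,2])/K[1,1]]); s=d.copy()
    for _ in range(20): s=d/(1+k1*(s@s))
    return M[:3,3],M[:3,:3]@np.array([s[0],s[1],1])
def at(c,uv,z):
    o,d=ray(c,uv); return o+d*(z-o[2])/d[2]
def proj(c,p):
    K,k1,M=c; q=M[:3,:3].T@(np.array(p,float)-M[:3,3]); s=q[:2]/q[2]; s=s*(1+k1*(s@s))
    return np.array([K[0,0]*s[0]+K[0,2],K[1,1]*s[1]+K[1,2]])
def snap(name,fn):
    c=cam(name); im=r.grab_frame(name); cv2.imwrite(fn,im[:,:,::-1]); return c,im
E
python3 - <<'E'
from h import *
print(r.sense())
for n in ('top','scene','wrist'): print(r.camera_info(n))
for n in ('top','scene'):
    c,im=snap(n,f'pics/{n}0.png')
    for t in ('media_box','scoop','jar','lid','jar_code','code_reader','trigger','carrier','flask','dish','brass_weight','ball_1'):
        L=r.trace(n,t)
        for d in L[:10]: 
            m=d['pixels']; ys,xs=np.nonzero(m); uv=(xs.mean(),ys.mean())
            print(n,t,round(d['confidence'],2),d['bbox'],np.round(uv),np.round(at(c,uv,0)[:2]))
E
```

```text
pics
{'time': 0.0, 'qpos': array([-1.39424296,  0.41190637, -0.0127147 ,  1.5969969 ,  0.00559987,
        1.13431314, -0.08222726]), 'joint_velocities': array([-0.00171752,  0.00102688,  0.00019371, -0.00052286, -0.00130362,
        0.00093091, -0.00020929]), 'tau': array([ 3.42002277e-04, -5.87946939e+01,  6.41829036e-01, -2.91073430e+01,
       -5.38844126e-02,  1.81581883e-02,  1.49479361e-04]), 'tool_pos': array([151.37484355, 605.92806639, 246.82430493]), 'tool_rot': array([-3.83489277e-01, -3.11801426e+00,  2.49119511e-03]), 'ft_force': array([ 0.03101164, -0.77952424, -0.6816212 ]), 'torque': array([ 0.03013849,  0.03511144, -0.01451454]), 'gripper_force': 0.0, 'gripper_width': 87.6408515947552}
{'fx': 569.2915968420994, 'fy': 569.2915968420994, 'cx': 322.21423742674205, 'cy': 236.7020557832754, 'k1': -0.08366935028047633, 'xyz': array([ 359.98982649,   25.13378901, 1326.10626561]), 'orientation': array([-2.13732187,  2.12511091, -0.17442597])}
{'fx': 495.66905684506975, 'fy': 495.66905684506975, 'cx': 322.8154726167962, 'cy': 242.6657574507214, 'k1': -0.13154623720546796, 'x
[... 2433 characters left out ...]
. 283.] [530.  13.]
scene flask 0.73 [371.6, 195.3, 32.5, 50.9] [389. 223.] [843.  70.]
scene flask 0.4 [230.1, 176.4, 97.8, 77.2] [280. 218.] [658. 282.]
scene dish 0.82 [386.8, 248.8, 31.8, 20.7] [401. 257.] [745. -53.]
scene dish 0.74 [276.9, 225.2, 9.5, 10.3] [282. 232.] [617. 221.]
scene dish 0.22 [229.9, 177.8, 92.6, 79.3] [280. 217.] [659. 283.]
scene ball_1 0.61 [400.9, 314.4, 4.8, 7.8] [405. 318.] [ 588. -195.]
scene ball_1 0.51 [383.2, 304.3, 12.8, 9.6] [389. 309.] [ 587. -155.]
scene ball_1 0.49 [374.1, 300.1, 8.4, 7.4] [378. 304.] [ 584. -130.]
scene ball_1 0.32 [230.7, 175.7, 98.0, 75.0] [280. 217.] [659. 283.]
scene ball_1 0.26 [228.1, 234.7, 27.9, 17.8] [240. 243.] [512. 249.]
```

```bash
python3 - <<'E'
import cv2
a=cv2.imread('pics/top0.png')[120:380,160:500]; cv2.imwrite('pics/t1.png',cv2.resize(a,(784,600),interpolation=cv2.INTER_CUBIC))
a=cv2.imread('pics/scene0.png')[160:400,170:490]; cv2.imwrite('pics/s1.png',cv2.resize(a,(800,600),interpolation=cv2.INTER_CUBIC))
E
```

```text
(no output)
```

View pics/t1.png

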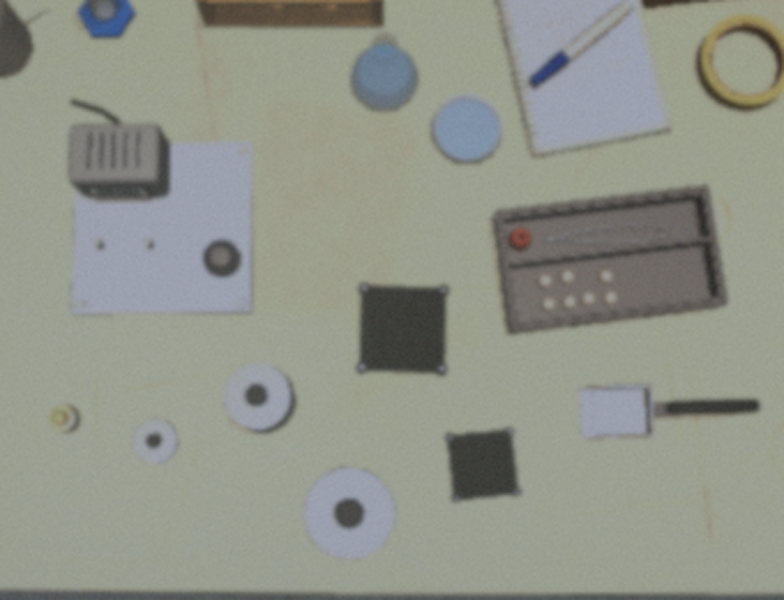

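View pics/s1.png

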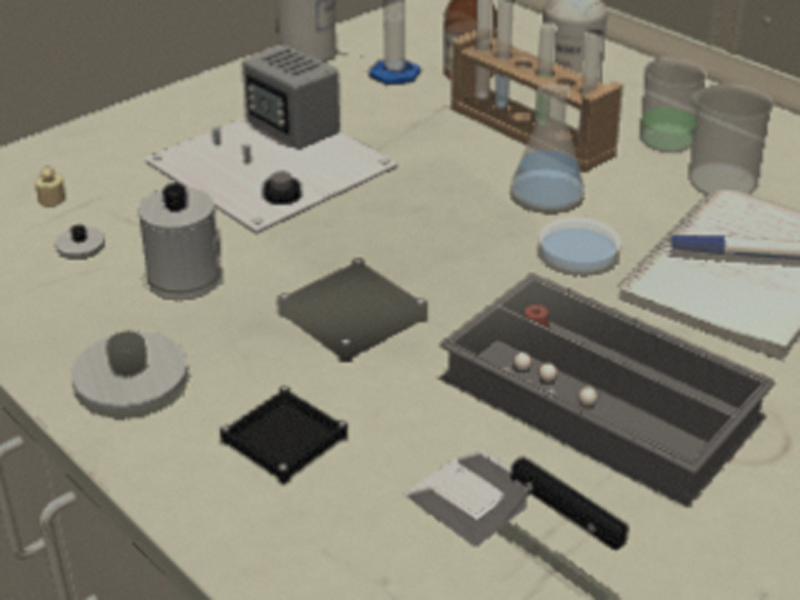

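Top crop: the meant lid is on the jar at crop (256,395). The look-alike lids are at (348,512), larger, and (153,440), smaller. Carrier candidates are (402,330), about 86 mm, and (482,465), about 65 mm, so I choose the first. Seven balls show in the near lane around (580,290). The scoop's pan is at (613,410) with its lip toward +y. The code plate is not visible, so I'll look at the jar from its far side.

```bash
cat >> h.py <<'E'
def go(p,head=None,pitch=0.,pose=None):
    """print tool-frame offset(mm) and turn(deg) to reach TCP p, tool x heading (deg)"""
    s=r.sense(); Rt=R.from_rotvec(s['tool_rot']); 
    print('TCP',np.round(s['tool_pos'],1),'head',np.round(hd(Rt),1),'F',np.round(s['ft_force'],1),'w',round(s['gripper_width'],1),'t',round(s['time'],1),'q7',round(s['qpos'][6],2))
    if p is None: return
    d=Rt.inv().apply(np.array(p,float)-s['tool_pos'])
    print(' offset mm',np.round(d,1),'len',round(np.linalg.norm(d)))
    if head is not None:
        G=R.from_euler('z',head,degrees=True)*R.from_matrix([[1,0,0],[0,-1,0],[0,0,-1]])
        t=(Rt.inv()*G).as_rotvec(); print(' turn rad',np.round(t,3),'deg',round(np.degrees(np.linalg.norm(t)),1))
def hd(Rt):
    x=Rt.as_matrix()[:,0]; return np.degrees(np.arctan2(x[1],x[0]))
E
python3 -m jog '[{"gripper":-1,"offset":[-0.0316,-0.0174,0.0062]},{"gripper":-1,"offset":[-0.0316,-0.0174,0.0062]},{"gripper":-1,"offset":[-0.0316,-0.0174,0.0062]},{"gripper":-1,"offset":[-0.0316,-0.0174,0.0062]},{"gripper":-1,"offset":[-0.0316,-0.0174,0.0062]},{"gripper":-1,"offset":[-0.0316,-0.0174,0.0062]},{"gripper":-1,"offset":[-0.0316,-0.0174,0.0062]},{"gripper":-1,"offset":[-0.0316,-0.0174,0.0062]},{"gripper":-1,"offset":[-0.0316,-0.0174,0.0062]},{"gripper":-1,"offset":[-0.0316,-0.0174,0.0062]},{"gripper":-1,"offset":[-0.0316,-0.0174,0.0062]},{"gripper":-1,"offset":[-0.0316,-0.0174,0.0062]},{"gripper":-1,"offset":[-0.0316,-0.0174,0.0062]},{"gripper":-1,"offset":[-0.0316,-0.0174,0.0062]}]'
python3 -m jog '[{"gripper":-1,"offset":[0,0,0],"turn":[0,0,0.1156]},{"gripper":-1,"offset":[0,0,0],"turn":[0,0,0.1156]},{"gripper":-1,"offset":[0,0,0],"turn":[0,0,0.1156]},{"gripper":-1,"offset":[0,0,0],"turn":[0,0,0.1156]},{"gripper":-1,"offset":[0,0,0],"turn":[0,0,0.1156]},{"gripper":-1,"offset":[0,0,0],"turn":[0,0,0.1156]},{"gripper":-1,"offset":[0,0,0],"turn":[0,0,0.1156]},{"gripper":-1,"offset":[0,0,0],"turn":[0,0,0.1156]},{"gripper":-1,"offset":[0,0,0],"turn":[0,0,0.1156]},{"gripper":-1,"offset":[0,0,0],"turn":[0,0,0.1156]},{"gripper":-1,"offset":[0,0,0],"turn":[0,0,0.1156]},{"gripper":-1,"offset":[0,0,0],"turn":[0,0,0.1156]},{"gripper":-1,"offset":[0,0,0],"turn":[0,0,0.1156]},{"gripper":-1,"offset":[0,0,0],"turn":[0,0,0.1156]},{"gripper":-1,"offset":[0,0,0],"turn":[0,0,0.1156]},{"gripper":-1,"offset":[0,0,0],"turn":[0,0,0.1156]}]'
python3 - <<'E'
from h import *
go((521,263,160),60)
c,im=snap('wrist','pics/w1.png')
for t,z in (('lid',80),('jar',35),('jar_code',35)):
    for d in r.trace('wrist',t)[:4]:
        m=d['pixels']; ys,xs=np.nonzero(m); uv=(xs.mean(),ys.mean()); print(t,round(d['confidence'],2),d['bbox'],np.round(uv),np.round(at(c,uv,z)))
E
```

```text
time: 2.63
tool_pos: [151.4, 606.4, 247.7]
tool_rot: [-2.725, -1.563, -0.0]
ft_force: [-1.0, -0.5, -0.2]
gripper_width: 88.0
gripper_force: 0.0
TCP [151.4 606.4 247.7] head 59.7 F [-1.  -0.5 -0.2] w 88.0 t 2.6 q7 -1.79
 offset mm [-109.8  492.4   87.6] len 512
 turn rad [-0.    -0.    -0.006] deg 0.3schema error: expected keys gripper, offset, turn
```

View pics/w1.png

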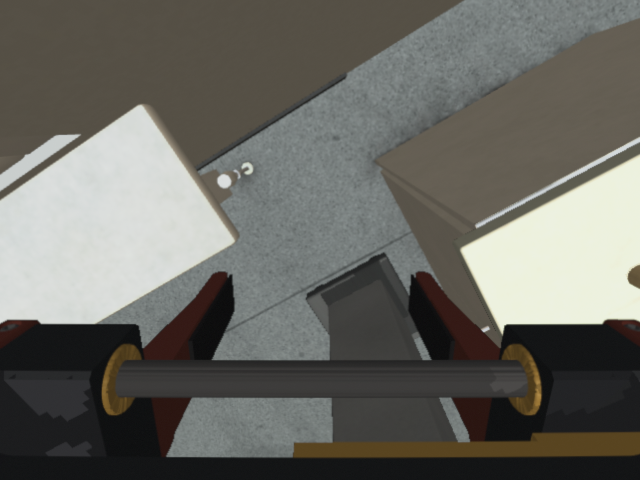

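The first call was refused because every row needs a "turn", so the arm has only turned so far. This wrist picture shows just floor and a cabinet edge beside the bench. Now I'll translate.

```bash
python3 -m jog '[{"gripper":-1,"offset":[-0.0079,0.0352,0.0063],"turn":[0,0,0]},{"gripper":-1,"offset":[-0.0079,0.0352,0.0063],"turn":[0,0,0]},{"gripper":-1,"offset":[-0.0079,0.0352,0.0063],"turn":[0,0,0]},{"gripper":-1,"offset":[-0.0079,0.0352,0.0063],"turn":[0,0,0]},{"gripper":-1,"offset":[-0.0079,0.0352,0.0063],"turn":[0,0,0]},{"gripper":-1,"offset":[-0.0079,0.0352,0.0063],"turn":[0,0,0]},{"gripper":-1,"offset":[-0.0079,0.0352,0.0063],"turn":[0,0,0]},{"gripper":-1,"offset":[-0.0079,0.0352,0.0063],"turn":[0,0,0]},{"gripper":-1,"offset":[-0.0079,0.0352,0.0063],"turn":[0,0,0]},{"gripper":-1,"offset":[-0.0079,0.0352,0.0063],"turn":[0,0,0]},{"gripper":-1,"offset":[-0.0079,0.0352,0.0063],"turn":[0,0,0]},{"gripper":-1,"offset":[-0.0079,0.0352,0.0063],"turn":[0,0,0]},{"gripper":-1,"offset":[-0.0079,0.0352,0.0063],"turn":[0,0,0]},{"gripper":-1,"offset":[-0.0079,0.0352,0.0063],"turn":[0,0,0]},{"gripper":-1,"offset":[0,0,0],"turn":[0,0,0]}]'
python3 - <<'E'
from h import *
go((521,263,160),60)
c,im=snap('wrist','pics/w2.png')
for t,z in (('lid',80),('jar',35),('jar_code',35)):
    for d in r.trace('wrist',t)[:4]:
        m=d['pixels']; ys,xs=np.nonzero(m); uv=(xs.mean(),ys.mean()); print(t,round(d['confidence'],2),d['bbox'],np.round(uv),np.round(at(c,uv,z)))
E
```

```text
time: 4.08
tool_pos: [527.9, 256.7, 159.0]
tool_rot: [2.721, 1.561, 0.001]
ft_force: [-0.2, -0.4, 1.2]
gripper_width: 88.1
gripper_force: 0.0
TCP [527.9 256.7 159. ] head 59.7 F [-0.2 -0.4  1.2] w 88.1 t 4.1 q7 -0.83
 offset mm [ 1.9 -9.1 -1.1] len 9
 turn rad [ 0.004  0.002 -0.006] deg 0.4
lid 0.96 [225.9, 438.3, 69.7, 21.6] [259. 448.] [406. 143.  80.]
lid 0.84 [182.3, 272.7, 34.2, 30.4] [196. 284.] [446. 281.  80.]
lid 0.65 [266.8, 400.7, 79.9, 47.2] [307. 420.] [452. 148.  80.]
jar 0.83 [278.0, 330.6, 69.8, 72.9] [310. 348.] [469. 175.  35.]
jar_code 0.82 [268.1, 328.0, 80.6, 77.2] [310. 348.] [469. 174.  35.]
```

View pics/w2.png

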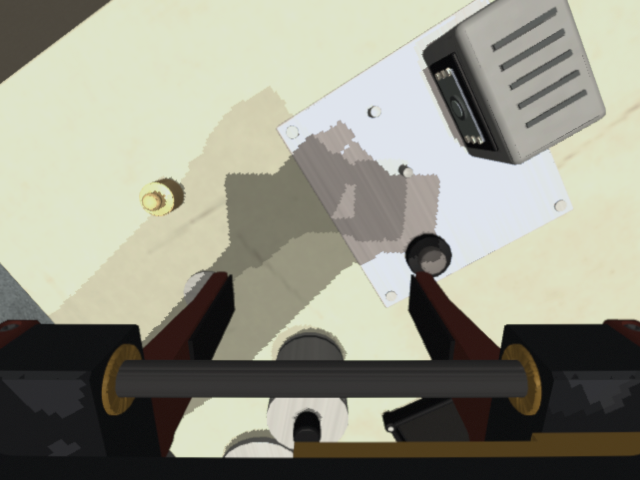

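The jar's lower side shows at (310,345), but the finger bar covers the rest. The reader pins are at (375,112) and (407,172), the trigger at (430,256). I'll go up 100 mm and look again.

```bash
python3 -m jog '[{"gripper":-1,"offset":[0,-0.003,-0.033],"turn":[0,0,0]},{"gripper":-1,"offset":[0,-0.003,-0.033],"turn":[0,0,0]},{"gripper":-1,"offset":[0,-0.003,-0.034],"turn":[0,0,0]},{"gripper":-1,"offset":[0,0,0],"turn":[0,0,0]},{"gripper":-1,"offset":[0,0,0],"turn":[0,0,0]}]'
python3 - <<'E'
from h import *
go(None)
c,im=snap('wrist','pics/w3.png')
for t,z in (('lid',80),('jar',35),('jar_code',35),('trigger',15)):
    for d in r.trace('wrist',t)[:4]:
        m=d['pixels']; ys,xs=np.nonzero(m); uv=(xs.mean(),ys.mean()); print(t,round(d['confidence'],2),d['bbox'],np.round(uv),np.round(at(c,uv,z)))
a=im[60:420,150:630,::-1]; cv2.imwrite('pics/w3c.png',cv2.resize(a,(800,600),interpolation=cv2.INTER_CUBIC))
E
```

```text
time: 4.7
tool_pos: [514.8, 271.1, 261.7]
tool_rot: [-2.716, -1.576, -0.007]
ft_force: [0.1, 1.2, -0.4]
gripper_width: 87.5
gripper_force: 0.0
TCP [514.8 271.1 261.7] head 60.3 F [ 0.1  1.2 -0.4] w 87.5 t 4.7 q7 -0.91
lid 0.86 [252.7, 399.6, 68.7, 37.0] [287. 414.] [371.  97.  80.]
lid 0.7 [231.8, 242.7, 41.5, 36.9] [251. 260.] [436. 269.  80.]
lid 0.68 [297.6, 322.4, 58.4, 40.7] [327. 342.] [455. 154.  80.]
lid 0.49 [299.9, 292.1, 61.1, 43.0] [328. 310.] [473. 185.  80.]
jar 0.68 [300.8, 292.6, 56.1, 42.5] [327. 310.] [461. 164.  35.]
jar_code 0.78 [297.5, 289.3, 58.2, 46.9] [328. 310.] [462. 164.  35.]
trigger 0.89 [411.0, 222.8, 18.9, 19.5] [420. 233.] [594. 187.  15.]
```

View pics/w3c.png

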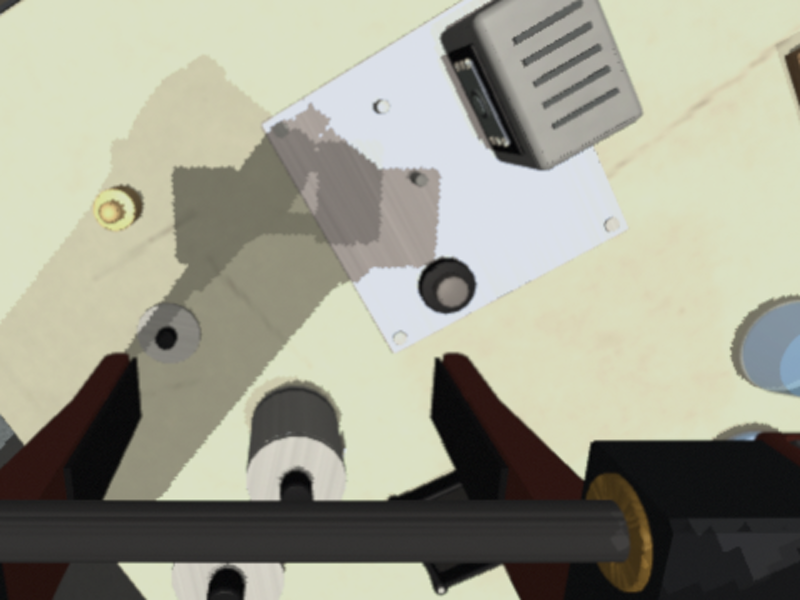

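This view shows no code on the jar's visible side (crop (295,420)), and none showed toward the scene camera either. It must sit near a silhouette edge, so I'll check both with contrast.

```bash
python3 - <<'E'
import cv2,numpy as np
s=cv2.imread('pics/scene0.png')[230:285,215:270]; w=cv2.imread('pics/w3.png')[280:365,285:370]
f=lambda a:cv2.resize(cv2.convertScaleAbs(a,alpha=1.6,beta=-20),(400,400),interpolation=cv2.INTER_NEAREST)
cv2.imwrite('pics/jar.png',np.hstack([f(s),f(w)]))
E
```

```text
(no output)
```

View pics/jar.png

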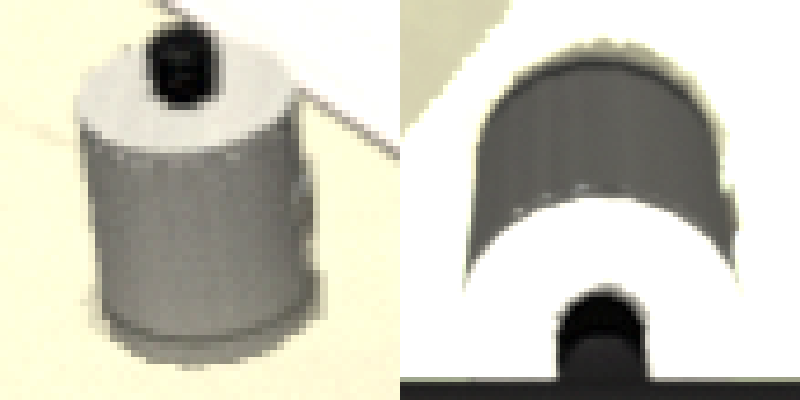

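Both zooms show the code plate as a bump on the silhouette: scene's right edge at about heading -31°, the wrist's right edge at about -30°. So the code faces roughly -35°. Next I go above the lid and look from close by.

```bash
python3 - <<'E'
from h import *
c=cam('top')
for n,u,z in (('flange',(259,397),75),('knob',(256,395),90),('pinL',(100,244),20),('pinR',(150,244),20),('trig',(222,258),20),('cTL',(363,288),16),('cTR',(445,289),16),('cBL',(361,369),16),('cBR',(442,371),16),('bTL',(497,213),39),('bTR',(707,190),39),('bBL',(511,331),39),('bBR',(722,303),39),('panL1',(582,391),3),('panL2',(585,436),3),('panR1',(648,386),26),('panR2',(651,434),26),('hEnd',(757,405),65),('hStart',(665,408),65)):
    uv=(160+u[0]*340/784,120+u[1]*260/600); print(n,np.round(at(c,uv,z)))
go((455,153,200),60)
E
```

```text
flange [449. 141.  75.]
knob [450. 142.  90.]
pinL [607. 311.  20.]
pinR [607. 260.  20.]
trig [593. 186.  20.]
cTL [563.  43.  16.]
cTR [563. -39.  16.]
cBL [482.  45.  16.]
cBR [480. -36.  16.]
bTL [637. -91.  39.]
bTR [ 662. -303.   39.]
bBL [ 518. -103.   39.]
bBR [ 547. -314.   39.]
panL1 [ 462. -178.    3.]
panL2 [ 416. -180.    3.]
panR1 [ 465. -240.   26.]
panR2 [ 418. -242.   26.]
hEnd [ 444. -338.   65.]
hStart [ 441. -248.   65.]
TCP [514.3 268.9 258.2] head 60.1 F [ 0.3  0.6 -0.4] w 87.9 t 5.0 q7 -0.91
 offset mm [-129.9    6.5   58.4] len 143
 turn rad [-0.001  0.002  0.001] deg 0.1
```

```bash
python3 -m jog '[{"gripper":-1,"offset":[-0.0355,0.002,0.0145],"turn":[0,0,0]},{"gripper":-1,"offset":[-0.0355,0.002,0.0145],"turn":[0,0,0]},{"gripper":-1,"offset":[-0.0355,0.002,0.0145],"turn":[0,0,0]},{"gripper":-1,"offset":[-0.0355,0.002,0.0145],"turn":[0,0,0]},{"gripper":-1,"offset":[0,0,0],"turn":[0,0,0]},{"gripper":-1,"offset":[0,0,0],"turn":[0,0,0]},{"gripper":-1,"offset":[0,0,0],"turn":[0,0,0]}]'
python3 - <<'E'
from h import *
go((450,142,102))
c,im=snap('wrist','pics/w4.png')
for d in r.trace('wrist','lid')[:4]:
    m=d['pixels']; ys,xs=np.nonzero(m); print(round(d['confidence'],2),d['bbox'],np.round(at(c,(xs.mean(),ys.mean()),80),1))
g=cv2.cvtColor(im,cv2.COLOR_RGB2GRAY); u,v=proj(c,(450,142,93)).astype(int); print('knob proj',u,v)
m=(g[v-60:v+60,u-60:u+60]<60).astype(np.uint8); n,l,st,ce=cv2.connectedComponentsWithStats(m)
for i in range(1,n):
    if st[i,4]>200: q=ce[i]+[u-60,v-60]; print('dark',st[i],np.round(q),np.round(at(c,q,88),1))
cv2.imwrite('pics/w4c.png',im[140:460,140:500,::-1])
E
```

```text
time: 5.53
tool_pos: [451.4, 142.2, 201.4]
tool_rot: [-2.721, -1.571, -0.0]
ft_force: [0.5, 0.2, 0.1]
gripper_width: 87.7
gripper_force: 0.0
TCP [451.4 142.2 201.4] head 60.0 F [0.5 0.2 0.1] w 87.7 t 5.5 q7 -0.78
 offset mm [-0.9 -1.1 99.4] len 99
0.94 [226.0, 296.6, 86.2, 64.8] [373.5  93.2  80. ]
0.71 [276.3, 193.8, 81.9, 75.3] [451.4 146.8  80. ]
0.68 [197.4, 108.6, 48.3, 52.0] [427.1 243.3  80. ]
knob proj 320 242
dark [ 45  41  27  30 650] [318. 238.] [449.7 144.7  88. ]
```

View pics/w4c.png

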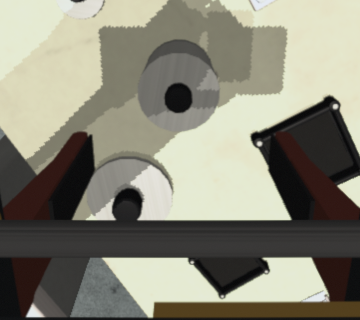

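Wrist crop: the jar lid knob is at crop (178,98), between the fingers and centred in x, measured at (450,144). I'll descend and grip it.

```bash
python3 -m jog '[{"gripper":-1,"offset":[0.001,-0.0023,0.019],"turn":[0,0,0]},{"gripper":-1,"offset":[0,0,0.02],"turn":[0,0,0]},{"gripper":-1,"offset":[0,0,0.02],"turn":[0,0,0]},{"gripper":-1,"offset":[0,0,0.02],"turn":[0,0,0]},{"gripper":-1,"offset":[0,0,0.019],"turn":[0,0,0]},{"gripper":-1,"offset":[0,0,0],"turn":[0,0,0]},{"gripper":1,"offset":[0,0,0],"turn":[0,0,0]},{"gripper":1,"offset":[0,0,0],"turn":[0,0,0]},{"gripper":1,"offset":[0,0,0],"turn":[0,0,0]},{"gripper":1,"offset":[0,0,0],"turn":[0,0,0]},{"gripper":1,"offset":[0,0,0],"turn":[0,0,0]},{"gripper":1,"offset":[0,0,0],"turn":[0,0,0]},{"gripper":1,"offset":[0,0,0],"turn":[0,0,0]},{"gripper":1,"offset":[0,0,0],"turn":[0,0,0]},{"gripper":1,"offset":[0,0,0],"turn":[0,0,0]},{"gripper":1,"offset":[0,0,0],"turn":[0,0,0]}]'

```

```text
time: 6.97
tool_pos: [449.6, 143.7, 103.5]
tool_rot: [-2.721, -1.571, -0.0]
ft_force: [-0.1, -0.2, -0.5]
gripper_width: 24.8
gripper_force: 0.0
```

```bash
python3 -m jog '[{"gripper":1,"offset":[0,0,0],"turn":[0,0,0]},{"gripper":1,"offset":[0,0,0],"turn":[0,0,0]},{"gripper":1,"offset":[0,0,0],"turn":[0,0,0]},{"gripper":1,"offset":[0,0,-0.005],"turn":[0,0,0]},{"gripper":1,"offset":[0,0,-0.015],"turn":[0,0,0]},{"gripper":1,"offset":[0,0,-0.015],"turn":[0,0,0]},{"gripper":1,"offset":[0,0,0],"turn":[0,0,0]}]'
python3 - <<'E'
from h import *
go((360,185,42))
E
```

```text
time: 7.55
tool_pos: [450.8, 144.0, 140.6]
tool_rot: [2.721, 1.57, 0.005]
ft_force: [1.1, -0.3, -0.1]
gripper_width: 20.4
gripper_force: 30.0
TCP [450.8 144.  140.6] head 60.0 F [ 1.1 -0.3 -0.1] w 20.4 t 7.5 q7 -0.71
 offset mm [-10.2 -99.3  98.4] len 140
```

```bash
python3 -m jog '[{"gripper":1,"offset":[-0.0025,-0.025,0],"turn":[0,0,0]},{"gripper":1,"offset":[-0.0025,-0.025,0],"turn":[0,0,0]},{"gripper":1,"offset":[-0.0025,-0.025,0],"turn":[0,0,0]},{"gripper":1,"offset":[-0.0025,-0.025,0],"turn":[0,0,0]},{"gripper":1,"offset":[0,0,0.02],"turn":[0,0,0]},{"gripper":1,"offset":[0,0,0.025],"turn":[0,0,0]},{"gripper":1,"offset":[0,0,0.025],"turn":[0,0,0]},{"gripper":1,"offset":[0,0,0.02],"turn":[0,0,0]},{"gripper":1,"offset":[0,0,0.008],"turn":[0,0,0]},{"gripper":1,"offset":[0,0,0.002],"turn":[0,0,0]},{"gripper":1,"offset":[0,0,0],"turn":[0,0,0]}]'

```

```text
time: 8.47
tool_pos: [357.7, 184.8, 38.1]
tool_rot: [2.721, 1.57, -0.002]
ft_force: [-0.5, 0.2, -0.3]
gripper_width: 19.9
gripper_force: 30.0
```

```bash
python3 - <<'E'
from h import *
go((360,185,40))
c,im=snap('wrist','pics/w5.png')
for d in r.trace('wrist','jar')[:3]: 
    m=d['pixels']; ys,xs=np.nonzero(m); print(d['confidence'],d['bbox'],at(c,(xs.mean(),ys.mean()),70))
E
```

```text
TCP [357.7 184.8  38.1] head 60.0 F [-0.5  0.2 -0.3] w 19.9 t 8.5 q7 -0.77
 offset mm [ 1.3  1.9 -1.9] len 3
0.82 [452.0, 205.5, 188.0, 204.9] [436.04054075 175.54041132  70.        ]
```

```bash
python3 -m jog '[{"gripper":1,"offset":[0,0,0.001],"turn":[0,0,0]},{"gripper":1,"offset":[0,0,0.001],"turn":[0,0,0]},{"gripper":1,"offset":[0,0,0],"turn":[0,0,0]}]'
```

```text
time: 8.82
tool_pos: [358.5, 185.5, 37.2]
tool_rot: [-2.72, -1.571, -0.002]
ft_force: [-2.0, -0.3, 7.7]
gripper_width: 20.4
gripper_force: 30.0
```

```bash
python3 -m jog '[{"gripper":-1,"offset":[0,0,0],"turn":[0,0,0]},{"gripper":-1,"offset":[0,0,0],"turn":[0,0,0]},{"gripper":-1,"offset":[0,0,0],"turn":[0,0,0]},{"gripper":-1,"offset":[0,0,0],"turn":[0,0,0]},{"gripper":-1,"offset":[0,0,0],"turn":[0,0,0]},{"gripper":-1,"offset":[0,0,0],"turn":[0,0,0]},{"gripper":-1,"offset":[0,0,-0.02],"turn":[0,0,0]},{"gripper":-1,"offset":[0,0,-0.033],"turn":[0,0,0]},{"gripper":-1,"offset":[0,0,-0.033],"turn":[0,0,-0.112]},{"gripper":-1,"offset":[0,0,-0.033],"turn":[0,0,-0.112]},{"gripper":-1,"offset":[0,0,-0.033],"turn":[0,0,-0.112]},{"gripper":-1,"offset":[0,0,-0.01],"turn":[0,0,-0.112]},{"gripper":-1,"offset":[0,0,0],"turn":[0,0,-0.112]}]'
python3 -m jog '[{"gripper":-1,"offset":[-0.0382,0.0057,0],"turn":[0,0,0]},{"gripper":-1,"offset":[-0.0382,0.0057,0],"turn":[0,0,0]},{"gripper":-1,"offset":[-0.0382,0.0057,0],"turn":[0,0,0]},{"gripper":-1,"offset":[-0.0382,0.0057,0],"turn":[0,0,0]},{"gripper":-1,"offset":[-0.0382,0.0057,0],"turn":[0,0,0]},{"gripper":-1,"offset":[-0.0382,0.0057,0],"turn":[0,0,0]},{"gripper":-1,"offset":[-0.0382,0.0057,0],"turn":[0,0,0]},{"gripper":-1,"offset":[-0.0382,0.0057,0],"turn":[0,0,0]},{"gripper":-1,"offset":[-0.0382,0.0057,0],"turn":[0,0,0]},{"gripper":-1,"offset":[-0.0382,0.0057,0],"turn":[0,0,0]},{"gripper":-1,"offset":[-0.0382,0.0057,0],"turn":[0,0,0]},{"gripper":-1,"offset":[-0.0382,0.0057,0],"turn":[0,0,0]},{"gripper":-1,"offset":[0,0,0],"turn":[0,0,0]},{"gripper":-1,"offset":[0,0,0],"turn":[0,0,0]}]'
python3 - <<'E'
from h import *
go((442,-270,200),92)
c,im=snap('wrist','pics/w6.png')
for d in r.trace('wrist','scoop')[:3]: print(round(d['confidence'],2),d['bbox'])
g=cv2.cvtColor(im,cv2.COLOR_RGB2GRAY)
print('predicted grip top',proj(c,(442,-270,70)),'end',proj(c,(444,-340,70)),'lip',proj(c,(440,-175,1)))
a=im[:,100:540,::-1]; cv2.imwrite('pics/w6c.png',a)
E
```

```text
time: 9.9
tool_pos: [359.4, 186.1, 201.4]
tool_rot: [-2.174, -2.268, -0.01]
ft_force: [0.1, 0.5, 0.2]
gripper_width: 87.8
gripper_force: 0.0
time: 11.07
tool_pos: [442.1, -273.1, 198.0]
tool_rot: [2.186, 2.256, -0.003]
ft_force: [0.7, 1.3, 0.1]
gripper_width: 88.0
gripper_force: 0.0
TCP [ 442.1 -273.1  198. ] head 91.8 F [0.7 1.3 0.1] w 88.0 t 11.1 q7 0.81
 offset mm [ 3.1  0.  -2. ] len 4
 turn rad [-0.001  0.001 -0.004] deg 0.2
0.71 [290.1, 105.6, 63.8, 202.4]
predicted grip top [321.6271778  229.53466988] end [321.37743763 310.49610376] lip [322.86095083 104.60936755]
```

View pics/w6c.png

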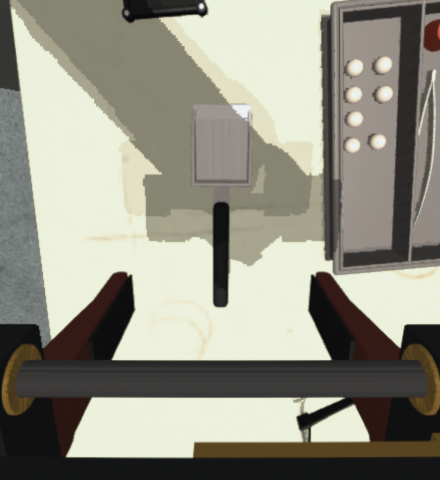

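The close look shows the handle centred at crop (220,255) and upright, with the lip at row 104. Seven balls lie in the lane at crop (352–384, 64–145). I'll measure box and balls from this picture and grasp the scoop.

```bash
python3 -m jog '[{"gripper":-1,"offset":[0.003,0,0.03],"turn":[0,0,0]},{"gripper":-1,"offset":[0,0,0.03],"turn":[0,0,0]},{"gripper":-1,"offset":[0,0,0.03],"turn":[0,0,0]},{"gripper":-1,"offset":[0,0,0.025],"turn":[0,0,0]},{"gripper":-1,"offset":[0,0,0.015],"turn":[0,0,0]},{"gripper":1,"offset":[0,0,0],"turn":[0,0,0]},{"gripper":1,"offset":[0,0,0],"turn":[0,0,0]},{"gripper":1,"offset":[0,0,0],"turn":[0,0,0]},{"gripper":1,"offset":[0,0,0],"turn":[0,0,0]},{"gripper":1,"offset":[0,0,0],"turn":[0,0,0]},{"gripper":1,"offset":[0,0,0],"turn":[0,0,0]},{"gripper":1,"offset":[0,0,0],"turn":[0,0,0]},{"gripper":1,"offset":[0,0,0],"turn":[0,0,0]},{"gripper":1,"offset":[0,0,0],"turn":[0,0,0]},{"gripper":1,"offset":[0,0,0],"turn":[0,0,0]},{"gripper":1,"offset":[0,0,0],"turn":[0,0,0]},{"gripper":1,"offset":[0,0,0],"turn":[0,0,0]},{"gripper":1,"offset":[0,0,0],"turn":[0,0,0]},{"gripper":1,"offset":[0,0,0],"turn":[0,0,0]}]'
python3 - <<'E'
from h import *
i=r.camera_info('wrist'); K=np.array([[i['fx'],0,i['cx']],[0,i['fy'],i['cy']],[0,0,1.]])
T=np.eye(4); T[:3,:3]=R.from_rotvec([2.186,2.256,-.003]).as_matrix(); T[:3,3]=[442.1,-273.1,198.0]
c=(K,i['k1'],T@np.array(i['T_tool_cam']))
im=cv2.imread('pics/w6.png'); g=cv2.cvtColor(im,cv2.COLOR_BGR2GRAY)
for u in [(354,67),(384,64),(353,94),(384,93),(355,119),(378,141),(352,145)]: print('ball',np.round(at(c,(u[0]+100,u[1]),10)))
for n,u,z in (('outer corner',(338,272),39),('outer edge top far',(331,5),39)): print(n,np.round(at(c,(u[0]+100,u[1]),z)))
a=im[0:290,420:600]; cv2.imwrite('pics/box.png',cv2.resize(a,None,fx=2,fy=2,interpolation=cv2.INTER_CUBIC))
go(None)
E
```

```text
time: 12.75
tool_pos: [442.8, -267.6, 68.4]
tool_rot: [-2.181, -2.261, 0.0]
ft_force: [-0.0, 0.7, 0.1]
gripper_width: 13.7
gripper_force: 30.0
ball [ 549. -142.   10.]
ball [ 574. -139.   10.]
ball [ 551. -163.   10.]
ball [ 577. -162.   10.]
ball [ 555. -184.   10.]
ball [ 578. -201.   10.]
ball [ 556. -206.   10.]
outer corner [ 548. -315.   39.]
outer edge top far [ 517. -106.   39.]
TCP [ 442.8 -267.6   68.4] head 92.1 F [-0.   0.7  0.1] w 13.7 t 12.8 q7 0.98
```

View pics/box.png

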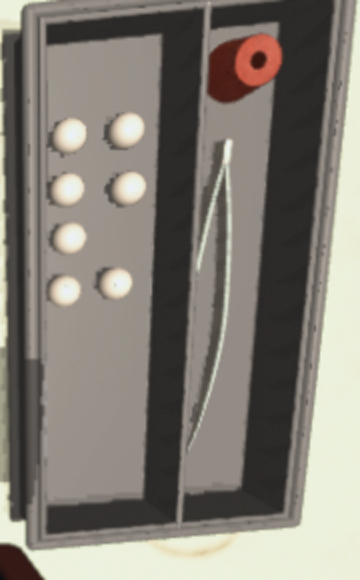

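Box crop (2×): the right floor edge of the ball lane runs from (161,35) to (143,497), with seven balls in the far two thirds. I'll compute the box frame from those corners.

```bash
python3 - <<'E'
from h import *
i=r.camera_info('wrist'); K=np.array([[i['fx'],0,i['cx']],[0,i['fy'],i['cy']],[0,0,1.]])
T=np.eye(4); T[:3,:3]=R.from_rotvec([2.186,2.256,-.003]).as_matrix(); T[:3,3]=[442.1,-273.1,198.0]
c=(K,i['k1'],T@np.array(i['T_tool_cam']))
f=lambda u,z:at(c,(420+u[0]/2,u[1]/2),z)
A=f((161,35),3);B=f((143,497),3); d=(A-B)[:2]; L=np.linalg.norm(d); d/=L; ex=np.array([d[1],-d[0]])
mid=(A+B)[:2]/2-29*ex; print('len',L,'heading y',np.degrees(np.arctan2(d[1],d[0])),'origin',mid)
for z in(36,39):
    for n,u in (('rim TL out',(27,8)),('BL out',(30,547)),('BR out',(299,521)),('TL in',(45,20)),('BL in',(47,536)),('div top',(209,3)),('div bot',(181,523))):
        p=f(u,z)[:2]-mid; print(z,n,np.round([p@ex,p@d],1))
for u in [(354,67),(384,64),(353,94),(384,93),(355,119),(378,141),(352,145)]:
    p=at(c,(u[0]+100,u[1]),10)[:2]-mid; print('ball',np.round([p@ex,p@d]))
for y in (-62,-46,64): print(y,'origin->grip TCP xy',np.round(mid+d*(y-60),1))
go(np.r_[mid+d*(-46-15-60),150],np.degrees(np.arctan2(d[1],d[0])))
E
```

```text
len 202.82620663884495 heading y 97.40649881449144 origin [ 568.89639516 -206.52452321]
36 rim TL out [-36.1 107.8]
36 BL out [ -36.6 -107.6]
36 BR out [  84.3 -106.8]
36 TL in [-29.5 103.3]
36 BL in [ -28.9 -103. ]
36 div top [ 30.8 103.2]
36 div bot [  31.1 -102.5]
39 rim TL out [-37. 107.]
39 BL out [ -37.5 -106.2]
39 BR out [  82.1 -105.4]
39 TL in [-30.4 102.5]
39 BL in [ -29.9 -101.6]
39 div top [ 29.3 102.5]
39 div bot [  29.6 -101.2]
ball [-12.  66.]
ball [13. 66.]
ball [-12.  45.]
ball [14. 43.]
ball [-11.  25.]
ball [10.  4.]
ball [-13.   3.]
-62 origin->grip TCP xy [ 584.6 -327.5]
-46 origin->grip TCP xy [ 582.6 -311.6]
64 origin->grip TCP xy [ 568.4 -202.6]
TCP [ 442.8 -267.6   68.4] head 92.1 F [-0.   0.7  0.1] w 13.7 t 12.8 q7 0.98
 offset mm [-64.1 139.4 -81.6] len 174
 turn rad [-0.    -0.    -0.093] deg 5.3
```

```bash
python3 -m jog '[{"gripper":1,"offset":[0,0,-0.017],"turn":[0,0,0]},{"gripper":1,"offset":[0,0,-0.032],"turn":[0,0,0]},{"gripper":1,"offset":[0,0,-0.032],"turn":[0,0,0]},{"gripper":1,"offset":[0,0,0],"turn":[0,0,-0.046]},{"gripper":1,"offset":[0,0,0],"turn":[0,0,-0.047]},{"gripper":1,"offset":[-0.0137,0.0266,0],"turn":[0,0,0]},{"gripper":1,"offset":[-0.0137,0.0266,0],"turn":[0,0,0]},{"gripper":1,"offset":[-0.0137,0.0266,0],"turn":[0,0,0]},{"gripper":1,"offset":[-0.0137,0.0266,0],"turn":[0,0,0]},{"gripper":1,"offset":[-0.0137,0.0266,0],"turn":[0,0,0]},{"gripper":1,"offset":[0,0,0],"turn":[0,0,0]},{"gripper":1,"offset":[0,0,0],"turn":[0,0,0]}]'
python3 - <<'E'
from h import *
go((583.5,-318.6,76),97.4)
c,im=snap('wrist','pics/w7.png'); cv2.imwrite('pics/w7c.png',im[:400,120:560,::-1])
E
```

```text
time: 13.75
tool_pos: [584.2, -318.4, 148.3]
tool_rot: [-2.072, -2.361, 0.002]
ft_force: [-0.2, -0.9, -1.4]
gripper_width: 13.4
gripper_force: 30.0
TCP [ 584.2 -318.4  148.3] head 97.5 F [-0.2 -0.9 -1.4] w 13.4 t 13.8 q7 0.94
 offset mm [-0.  -0.6 72.3] len 72
 turn rad [-0.002  0.     0.001] deg 0.1
```

View pics/w7c.png

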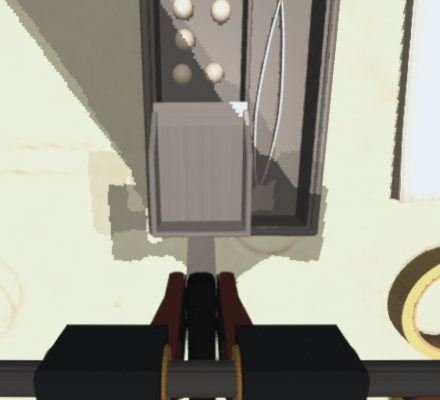

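The pan is centred over the lane (crop 152–250, lip at row 102) with no ball under it. I'll lower it.

```bash
python3 -m jog '[{"gripper":1,"offset":[0,-0.0006,0.02],"turn":[0,0,0]},{"gripper":1,"offset":[0,0,0.025],"turn":[0,0,0]},{"gripper":1,"offset":[0,0,0.02],"turn":[0,0,0]},{"gripper":1,"offset":[0,0,0.007],"turn":[0,0,0]},{"gripper":1,"offset":[0,0,0.0025],"turn":[0,0,0]},{"gripper":1,"offset":[0,0,0],"turn":[0,0,0]},{"gripper":1,"offset":[0,0,0],"turn":[0,0,0]}]'
python3 -m jog '[{"gripper":1,"offset":[0,0,0.001],"turn":[0,0,0]},{"gripper":1,"offset":[0,0,0],"turn":[0,0,0]}]'
python3 -m jog '[{"gripper":1,"offset":[0,0,0.001],"turn":[0,0,0]},{"gripper":1,"offset":[0,0,0],"turn":[0,0,0]}]'
```

```text
time: 14.38
tool_pos: [583.3, -318.9, 76.2]
tool_rot: [2.073, 2.359, 0.001]
ft_force: [0.1, -0.1, -0.9]
gripper_width: 13.3
gripper_force: 30.0
time: 14.55
tool_pos: [583.5, -318.6, 75.0]
tool_rot: [2.072, 2.359, 0.001]
ft_force: [0.3, 0.2, -1.8]
gripper_width: 13.5
gripper_force: 30.0
time: 14.72
tool_pos: [583.2, -318.4, 73.3]
tool_rot: [2.073, 2.36, 0.0]
ft_force: [0.2, 0.6, -1.7]
gripper_width: 13.8
gripper_force: 30.0
```

```bash
for i in 1; do python3 -m jog '[{"gripper":1,"offset":[0,0,0.001],"turn":[0,0,0]},{"gripper":1,"offset":[0,0,0],"turn":[0,0,0]}]' | grep -E "tool_pos|ft"; python3 -m jog '[{"gripper":1,"offset":[0,0,0.001],"turn":[0,0,0]},{"gripper":1,"offset":[0,0,0],"turn":[0,0,0]}]'| grep -E "tool_pos|ft"; python3 -m jog '[{"gripper":1,"offset":[0,0,0.001],"turn":[0,0,0]},{"gripper":1,"offset":[0,0,0],"turn":[0,0,0]}]'| grep -E "tool_pos|ft"; done
```

```text
tool_pos: [583.1, -318.1, 71.9]
ft_force: [-0.9, -0.1, -1.5]
tool_pos: [583.3, -318.3, 71.4]
ft_force: [-0.3, 1.1, 4.0]
tool_pos: [583.4, -318.5, 71.2]
ft_force: [-2.5, 1.8, 10.1]
```

```bash
python3 -m jog '[{"gripper":1,"offset":[0.004,0,-0.0005],"turn":[0,0,0]},{"gripper":1,"offset":[0.008,0,0],"turn":[0,0,0]},{"gripper":1,"offset":[0.008,0,0],"turn":[0,0,0]},{"gripper":1,"offset":[0.008,0,0],"turn":[0,0,0]},{"gripper":1,"offset":[0.008,0,0],"turn":[0,0,0]},{"gripper":1,"offset":[0.008,0,0],"turn":[0,0,0]},{"gripper":1,"offset":[0.008,0,0],"turn":[0,0,0]},{"gripper":1,"offset":[0.008,0,0],"turn":[0,0,0]},{"gripper":1,"offset":[0.006,0,0],"turn":[0,0,0]},{"gripper":1,"offset":[0.006,0,0],"turn":[0,0,0]},{"gripper":1,"offset":[0.006,0,0],"turn":[0,0,0]},{"gripper":1,"offset":[0.006,0,0],"turn":[0,0,0]},{"gripper":1,"offset":[0.006,0,0],"turn":[0,0,0]},{"gripper":1,"offset":[0,0,0],"turn":[0,0,0]}]'
python3 - <<'E'
from h import *
go(None); o=np.array([568.9,-206.5]); d=np.array([-.129,.9917]); ex=np.array([d[1],-d[0]])
p=r.sense()['tool_pos'][:2]-o; print('tcp box',p@ex,p@d)
c,im=snap('wrist','pics/w8.png')
for q in r.trace('wrist','ball_1'):
    b=q['bbox']; p=at(c,(b[0]+b[2]/2,b[1]+b[3]/2),12)[:2]-o; print(round(q['confidence'],2),b,np.round([p@ex,p@d]))
E
```

```text
time: 16.38
tool_pos: [572.2, -229.0, 71.4]
tool_rot: [2.071, 2.359, 0.0]
ft_force: [2.2, -2.3, 5.8]
gripper_width: 13.9
gripper_force: 30.0
TCP [ 572.2 -229.    71.4] head 97.5 F [ 2.2 -2.3  5.8] w 13.9 t 16.4 q7 0.89
tcp box 0.35917053625983947 -22.710445380505554
0.93 [348.3, 69.6, 26.8, 30.5] [21. 77.]
0.91 [320.9, 77.1, 31.5, 25.6] [ 8. 75.]
0.87 [332.9, 46.6, 28.1, 30.2] [13. 88.]
0.82 [293.4, 75.9, 29.3, 28.8] [-6. 75.]
0.79 [283.9, 40.0, 27.8, 33.9] [-11.  90.]
0.63 [261.3, 72.1, 32.9, 27.0] [-22.  77.]
0.61 [275.1, 98.2, 24.3, 25.5] [-17.  65.]
```

```bash
python3 -m jog '[{"gripper":1,"offset":[0.003,0,0],"turn":[0,0,0]},{"gripper":1,"offset":[0.003,0,0],"turn":[0,0,0]},{"gripper":1,"offset":[0.003,0,0],"turn":[0,0,0]},{"gripper":1,"offset":[0.003,0,0],"turn":[0,0,0]},{"gripper":1,"offset":[0.003,0,0],"turn":[0,0,0]},{"gripper":1,"offset":[0.003,0,0],"turn":[0,0,0]}]' | grep -E "pos|ft"
python3 -m jog '[{"gripper":1,"offset":[0.0025,0,0],"turn":[0,0,0]},{"gripper":1,"offset":[0.0025,0,0],"turn":[0,0,0]},{"gripper":1,"offset":[0.002,0,0],"turn":[0,0,0]}]' | grep -E "pos|ft"
cat > balls.py <<'E'
from h import *
import sys
go(None); o=np.array([568.9,-206.5]); d=np.array([-.129,.9917]); ex=np.array([d[1],-d[0]])
p=r.sense()['tool_pos'][:2]-o; print('tcp box',np.round([p@ex,p@d],1))
c,im=snap('wrist',sys.argv[1])
for q in r.trace('wrist','ball_1'):
    b=q['bbox']; p=at(c,(b[0]+b[2]/2,b[1]+b[3]/2),12)[:2]-o; print(round(q['confidence'],2),b,np.round([p@ex,p@d]))
E
python3 balls.py pics/w9.png
```

```text
tool_pos: [569.9, -212.5, 71.4]
ft_force: [0.8, -4.5, 6.2]
tool_pos: [569.0, -205.5, 71.4]
ft_force: [0.4, -4.4, 6.1]
TCP [ 569.  -205.5   71.4] head 97.4 F [ 0.4 -4.4  6.1] w 13.5 t 17.2 q7 0.85
tcp box [0.2 1. ]
0.91 [264.2, 90.9, 30.0, 23.8] [-21.  92.]
0.89 [272.2, 116.0, 28.3, 30.9] [-18.  78.]
0.86 [300.4, 110.2, 28.0, 27.7] [-3. 82.]
0.78 [347.7, 83.7, 29.4, 27.7] [22. 95.]
0.75 [326.5, 112.2, 27.8, 25.4] [10. 81.]
0.7 [321.7, 85.2, 28.0, 24.9] [ 8. 95.]
0.6 [291.3, 83.9, 26.3, 26.8] [-8. 95.]
```

```bash
python3 -m jog '[{"gripper":1,"offset":[0.0015,0,0],"turn":[0,0,0]},{"gripper":1,"offset":[0.0015,0,0],"turn":[0,0,0]},{"gripper":1,"offset":[0,0,0],"turn":[0,0,0]}]' | grep -E "pos|ft"
python3 -m jog '[{"gripper":1,"offset":[0.001,0,0],"turn":[0,0,0]},{"gripper":1,"offset":[0.001,0,0],"turn":[0,0,0]},{"gripper":1,"offset":[0,0,0],"turn":[0,0,0]}]' | grep -E "pos|ft"
python3 -m jog '[{"gripper":1,"offset":[0.001,0,0],"turn":[0,0,0]},{"gripper":1,"offset":[0.001,0,0],"turn":[0,0,0]},{"gripper":1,"offset":[0,0,0],"turn":[0,0,0]}]' | grep -E "pos|ft"
python3 balls.py pics/w10.png
```

```text
tool_pos: [568.6, -202.8, 71.4]
ft_force: [-0.2, -5.1, 5.4]
tool_pos: [568.3, -201.0, 71.4]
ft_force: [-0.3, -4.9, 6.0]
tool_pos: [568.1, -199.0, 71.4]
ft_force: [1.2, -5.3, 5.8]
TCP [ 568.1 -199.    71.4] head 97.4 F [ 1.2 -5.3  5.8] w 13.3 t 18.1 q7 0.84
tcp box [0.1 7.5]
0.86 [295.2, 96.7, 22.2, 26.9] [-7. 95.]
0.83 [278.1, 122.7, 21.7, 28.4] [-17.  82.]
0.81 [321.2, 99.2, 26.8, 26.1] [ 7. 94.]
0.77 [265.3, 94.8, 28.6, 29.9] [-21.  95.]
0.62 [332.4, 122.3, 27.0, 29.2] [13. 82.]
0.61 [344.2, 97.1, 28.7, 25.8] [20. 95.]
0.6 [304.5, 123.0, 25.4, 26.1] [-2. 82.]
```

```bash
J='grep -E pos|ft'; python3 -m jog '[{"gripper":1,"offset":[0.001,0,0],"turn":[0,0,0]},{"gripper":1,"offset":[0,0,0],"turn":[0,0,0]}]' | grep -E "pos|ft"
python3 -m jog '[{"gripper":1,"offset":[0.001,0,0],"turn":[0,0,0]},{"gripper":1,"offset":[0,0,0],"turn":[0,0,0]}]' | grep -E "pos|ft"
python3 -m jog '[{"gripper":1,"offset":[0.001,0,0],"turn":[0,0,0]},{"gripper":1,"offset":[0,0,0],"turn":[0,0,0]}]' | grep -E "pos|ft"
python3 balls.py pics/w11.png
python3 - <<'E'
import cv2
a=cv2.imread('pics/w11.png')[0:300,200:440]; cv2.imwrite('pics/w11c.png',cv2.resize(a,None,fx=2,fy=2))
E
```

```text
tool_pos: [567.9, -198.0, 71.4]
ft_force: [0.8, -4.4, 6.5]
tool_pos: [567.8, -197.2, 71.4]
ft_force: [0.5, -5.7, 5.2]
tool_pos: [567.6, -197.1, 71.5]
ft_force: [1.4, -7.2, 4.4]
TCP [ 567.6 -197.1   71.5] head 97.3 F [ 1.4 -7.2  4.4] w 13.5 t 18.7 q7 0.84
tcp box [-0.1  9.5]
0.95 [335.6, 127.0, 26.0, 24.6] [15. 82.]
0.93 [344.6, 101.6, 31.0, 26.6] [21. 95.]
0.8 [277.7, 127.0, 25.8, 26.6] [-16.  82.]
0.79 [266.7, 99.8, 30.5, 29.0] [-20.  95.]
0.76 [321.4, 102.8, 27.4, 23.5] [ 7. 95.]
0.71 [306.9, 127.3, 26.1, 25.7] [-0. 82.]
0.58 [295.8, 99.2, 25.1, 29.3] [-7. 95.]
0.5 [267.5, 103.3, 104.5, 341.7] [-1.  4.]
```

View pics/w11c.png

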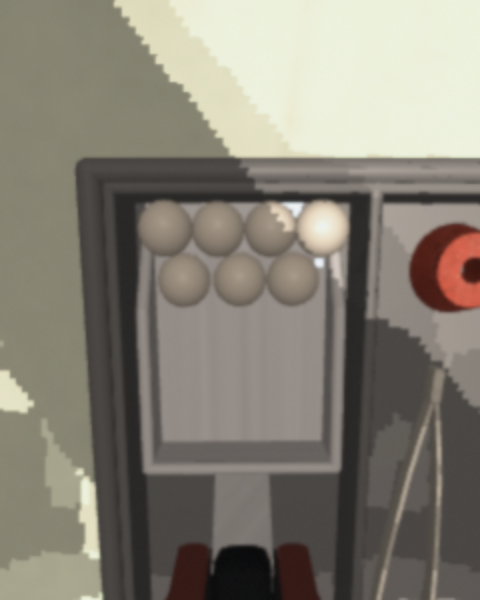

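The picture shows all seven balls on the pan: four along the lip at row 228 against the end wall, and three behind at row 280. Now I tip the lip up about 12° around the pan's back edge.

```bash
python3 -m jog '[{"gripper":1,"offset":[-0.0023,0,0.0008],"turn":[0,0.035,0]},{"gripper":1,"offset":[0,0,0],"turn":[0,0,0]},{"gripper":1,"offset":[-0.0023,0,0.0007],"turn":[0,0.035,0]},{"gripper":1,"offset":[0,0,0],"turn":[0,0,0]},{"gripper":1,"offset":[-0.0022,0,0.0006],"turn":[0,0.035,0]},{"gripper":1,"offset":[0,0,0],"turn":[0,0,0]},{"gripper":1,"offset":[-0.0021,0,0.0005],"turn":[0,0.035,0]},{"gripper":1,"offset":[0,0,0],"turn":[0,0,0]},{"gripper":1,"offset":[-0.0019,0,0.0005],"turn":[0,0.035,0]},{"gripper":1,"offset":[0,0,0],"turn":[0,0,0]},{"gripper":1,"offset":[-0.0018,0,0.0004],"turn":[0,0.035,0]},{"gripper":1,"offset":[0,0,0],"turn":[0,0,0]},{"gripper":1,"offset":[0,0,0],"turn":[0,0,0]},{"gripper":1,"offset":[0,0,0],"turn":[0,0,0]}]'
python3 balls.py pics/w12.png
```

```text
time: 19.95
tool_pos: [568.4, -207.0, 65.9]
tool_rot: [-1.966, -2.238, -0.204]
ft_force: [-2.3, -5.5, 6.0]
gripper_width: 13.7
gripper_force: 30.0
TCP [ 568.4 -207.    65.9] head 97.4 F [-2.3 -5.5  6. ] w 13.7 t 19.9 q7 0.98
tcp box [-0.6 -0.4]
0.95 [309.4, 204.6, 27.9, 24.6] [ 1. 42.]
0.93 [286.3, 203.2, 24.6, 24.7] [-14.  42.]
0.74 [272.5, 108.5, 28.0, 24.0] [-20.  96.]
0.72 [336.8, 205.5, 25.9, 23.2] [16. 41.]
0.69 [327.6, 114.5, 26.6, 24.4] [11. 92.]
0.68 [299.9, 108.6, 26.7, 28.7] [-5. 94.]
0.62 [349.7, 103.5, 27.2, 26.9] [23. 98.]
```

```bash
python3 - <<'E'
import cv2
a=cv2.imread('pics/w12.png')[60:260,220:420]; a=cv2.convertScaleAbs(a,alpha=1.4); cv2.imwrite('pics/w12c.png',cv2.resize(a,None,fx=3,fy=3,interpolation=cv2.INTER_CUBIC))
E
```

```text
(no output)
```

View pics/w12c.png

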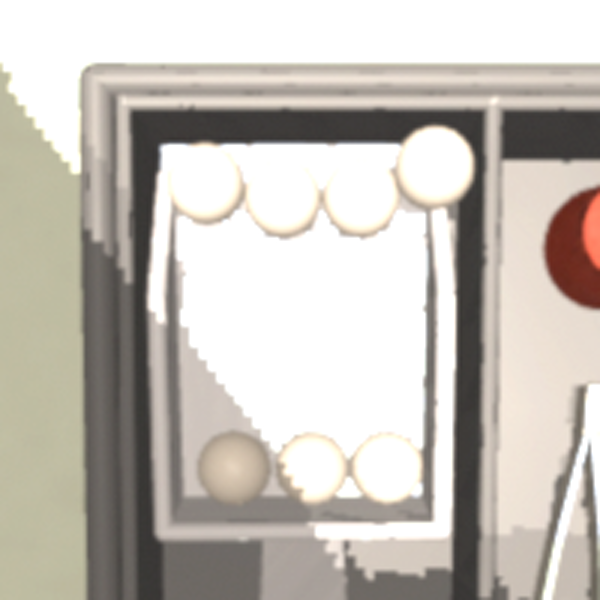

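The three rear balls are at the back wall. The four front ones are wedged side by side across the lip, and the right one at (435,165) hangs at the corner by the lane wall. I'll shift the scoop toward +x box to break the arch, tilting a little more.

```bash
python3 -m jog '[{"gripper":1,"offset":[0,0.0007,0],"turn":[0,0,0]},{"gripper":1,"offset":[0,0.0007,0],"turn":[0,0,0]},{"gripper":1,"offset":[0,0.0007,0],"turn":[0,0,0]},{"gripper":1,"offset":[0,0.0007,0],"turn":[0,0,0]},{"gripper":1,"offset":[0,0,0],"turn":[0,0,0]},{"gripper":1,"offset":[0,0,0],"turn":[0,0,0]}]'
python3 balls.py pics/w13.png
```

```text
time: 20.55
tool_pos: [569.9, -206.9, 65.9]
tool_rot: [-1.965, -2.237, -0.201]
ft_force: [-5.1, -6.6, 7.6]
gripper_width: 13.8
gripper_force: 30.1
TCP [ 569.9 -206.9   65.9] head 97.4 F [-5.1 -6.6  7.6] w 13.8 t 20.6 q7 0.98
tcp box [ 1.  -0.6]
0.97 [301.1, 111.2, 23.2, 26.2] [-4. 93.]
0.95 [336.7, 203.9, 26.0, 24.4] [17. 42.]
0.92 [285.9, 204.6, 21.8, 24.8] [-13.  41.]
0.9 [347.8, 102.0, 27.3, 25.3] [23. 99.]
0.89 [271.3, 108.9, 31.2, 25.0] [-18.  95.]
0.88 [309.8, 204.6, 27.3, 23.1] [ 2. 42.]
0.61 [327.9, 114.0, 24.3, 24.8] [11. 92.]
```

```bash
python3 -m jog '[{"gripper":1,"offset":[0,-0.001,-0.0006],"turn":[0,0,0]},{"gripper":1,"offset":[0,-0.001,0],"turn":[0,0,0]},{"gripper":1,"offset":[0,-0.001,0],"turn":[0,0,0]},{"gripper":1,"offset":[0,-0.001,0],"turn":[0,0,0]},{"gripper":1,"offset":[0,-0.0005,0],"turn":[0,0,0]},{"gripper":1,"offset":[0,0,0],"turn":[0,0,0]},{"gripper":1,"offset":[0,0,0],"turn":[0,0,0]}]'
python3 balls.py pics/w14.png
```

```text
time: 21.23
tool_pos: [567.7, -206.8, 66.3]
tool_rot: [-1.966, -2.239, -0.205]
ft_force: [1.5, -4.4, 1.7]
gripper_width: 13.7
gripper_force: 30.0
TCP [ 567.7 -206.8   66.3] head 97.4 F [ 1.5 -4.4  1.7] w 13.7 t 21.2 q7 0.99
tcp box [-1.2 -0.1]
0.9 [302.8, 111.4, 25.1, 27.6] [-4. 93.]
0.88 [329.7, 115.5, 26.0, 21.7] [11. 93.]
0.76 [351.8, 104.9, 26.7, 27.2] [24. 97.]
0.75 [276.4, 110.0, 29.1, 23.7] [-18.  95.]
0.7 [337.4, 204.0, 27.1, 25.0] [16. 42.]
0.59 [286.1, 205.0, 23.6, 22.7] [-15.  42.]
0.57 [312.1, 204.3, 23.5, 25.8] [ 0. 42.]
```

```bash
python3 -m jog '[{"gripper":1,"offset":[-0.0019,0.001,0.0009],"turn":[0,0.035,0]},{"gripper":1,"offset":[0,-0.001,0],"turn":[0,0,0]},{"gripper":1,"offset":[-0.0018,0.001,0.0008],"turn":[0,0.035,0]},{"gripper":1,"offset":[0,-0.001,0],"turn":[0,0,0]},{"gripper":1,"offset":[-0.0017,0.001,0.0008],"turn":[0,0.035,0]},{"gripper":1,"offset":[0,-0.001,0],"turn":[0,0,0]},{"gripper":1,"offset":[-0.0016,0.001,0.0007],"turn":[0,0.035,0]},{"gripper":1,"offset":[0,-0.001,0],"turn":[0,0,0]},{"gripper":1,"offset":[0,0.0015,0],"turn":[0,0,0]},{"gripper":1,"offset":[0,0.0015,0],"turn":[0,0,0]},{"gripper":1,"offset":[0,0,0],"turn":[0,0,0]}]'
python3 balls.py pics/w15.png
```

```text
time: 22.25
tool_pos: [570.0, -212.3, 61.3]
tool_rot: [-1.887, -2.15, -0.33]
ft_force: [-3.1, -5.7, 1.5]
gripper_width: 13.5
gripper_force: 30.1
TCP [ 570.  -212.3   61.3] head 97.4 F [-3.1 -5.7  1.5] w 13.5 t 22.2 q7 1.05
tcp box [ 0.4 -5.9]
0.97 [279.3, 182.6, 25.2, 22.7] [-17.  57.]
0.92 [346.3, 103.3, 29.8, 26.1] [ 24. 103.]
0.88 [311.8, 205.9, 24.7, 24.4] [ 2. 43.]
0.88 [303.9, 114.9, 23.6, 28.5] [-3. 95.]
0.8 [324.9, 185.3, 22.2, 24.5] [ 9. 55.]
0.66 [336.5, 204.8, 27.9, 24.5] [17. 43.]
0.56 [286.8, 207.7, 22.9, 21.5] [-13.  43.]
0.33 [246.3, 82.0, 245.8, 369.2] [28. 15.]
```

```bash
python3 -m jog '[{"gripper":1,"offset":[-0.001,0,0],"turn":[0,0,0]},{"gripper":1,"offset":[0,0,0],"turn":[0,0,0]},{"gripper":1,"offset":[0,0.001,0],"turn":[0,0,0]},{"gripper":1,"offset":[0,0,0],"turn":[0,0,0]}]'
python3 balls.py pics/w16.png
```

```text
time: 22.68
tool_pos: [571.7, -212.4, 61.1]
tool_rot: [-1.886, -2.149, -0.333]
ft_force: [-2.5, -2.3, 0.9]
gripper_width: 13.4
gripper_force: 30.0
TCP [ 571.7 -212.4   61.1] head 97.5 F [-2.5 -2.3  0.9] w 13.4 t 22.7 q7 1.05
tcp box [ 2.  -6.2]
0.97 [277.3, 181.9, 27.6, 24.8] [-16.  56.]
0.85 [284.4, 206.4, 24.1, 23.2] [-12.  43.]
0.78 [301.3, 114.4, 27.2, 30.5] [-2. 95.]
0.67 [327.8, 110.7, 26.6, 26.3] [14. 98.]
0.65 [325.1, 183.9, 25.2, 24.4] [11. 55.]
0.63 [337.8, 205.1, 26.9, 24.2] [19. 43.]
0.63 [311.0, 206.2, 24.0, 24.7] [ 3. 42.]
```

```bash
python3 -m jog '[{"gripper":1,"offset":[-0.0017,0,0.0006],"turn":[0,0.035,0]},{"gripper":1,"offset":[-0.0016,0,0.0006],"turn":[0,0.035,0]},{"gripper":1,"offset":[0,0,0],"turn":[0,0,0]},{"gripper":1,"offset":[0,-0.001,0],"turn":[0,0,0]},{"gripper":1,"offset":[0,0.001,0],"turn":[0,0,0]},{"gripper":1,"offset":[0,0,0],"turn":[0,0,0]}]'
python3 balls.py pics/w17.png
```

```text
time: 23.28
tool_pos: [572.5, -214.9, 59.0]
tool_rot: [-1.846, -2.104, -0.394]
ft_force: [-0.0, 0.3, -1.6]
gripper_width: 13.4
gripper_force: 30.0
TCP [ 572.5 -214.9   59. ] head 97.5 F [-0.   0.3 -1.6] w 13.4 t 23.3 q7 1.08
tcp box [ 2.4 -8.8]
0.93 [323.3, 158.8, 26.6, 23.9] [12. 72.]
0.89 [338.4, 205.5, 27.3, 22.5] [20. 44.]
0.84 [300.9, 175.2, 25.9, 24.0] [-2. 62.]
0.77 [287.3, 204.9, 24.8, 25.9] [-10.  44.]
0.76 [326.1, 187.1, 24.7, 22.8] [13. 55.]
0.74 [269.4, 112.9, 104.9, 331.3] [3. 9.]
0.72 [280.1, 184.3, 26.0, 21.9] [-14.  57.]
0.71 [310.5, 206.3, 26.2, 24.1] [ 4. 43.]
```

All seven balls are now at the back of the pan. I'll back off from the wall, re-centre and lift.

```bash
python3 -m jog '[{"gripper":1,"offset":[-0.0018,-0.001,-0.0008],"turn":[0,0,0]},{"gripper":1,"offset":[-0.0018,-0.001,-0.0008],"turn":[0,0,0]},{"gripper":1,"offset":[0.002,0,-0.0046],"turn":[0,0,0]},{"gripper":1,"offset":[0.004,0,-0.0092],"turn":[0,0,0]},{"gripper":1,"offset":[0.0081,0,-0.0183],"turn":[0,0,0]},{"gripper":1,"offset":[0.0081,0,-0.0183],"turn":[0,0,0]},{"gripper":1,"offset":[0.0081,0,-0.0183],"turn":[0,0,0]},{"gripper":1,"offset":[0.0081,0,-0.0183],"turn":[0,0,0]},{"gripper":1,"offset":[0.0081,0,-0.0183],"turn":[0,0,0]},{"gripper":1,"offset":[0.0081,0,-0.0183],"turn":[0,0,0]},{"gripper":1,"offset":[0.006,0,-0.0137],"turn":[0,0,0]},{"gripper":1,"offset":[0,0,0],"turn":[0,0,0]},{"gripper":1,"offset":[0,0,0],"turn":[0,0,0]}]'
python3 - <<'E'
from h import *
go(None); c,im=snap('wrist','pics/w18.png')
print(len([q for q in r.trace('wrist','ball_1') if q['bbox'][2]<50]),'balls', [np.round(q['bbox']) for q in r.trace('wrist','ball_1')])
for n in('top','scene'):
    c,im=snap(n,f'pics/{n}1.png')
    for t,z in (('jar',60),('lid',5),('scoop',60)):
        for q in r.trace(n,t)[:4]:
            b=q['bbox']; print(n,t,round(q['confidence'],2),np.round(b),np.round(at(c,(b[0]+b[2]/2,b[1]+b[3]/2),z)))
E
```

```text
time: 24.47
tool_pos: [570.9, -220.9, 209.8]
tool_rot: [-1.848, -2.105, -0.395]
ft_force: [-0.6, 0.7, -2.2]
gripper_width: 13.7
gripper_force: 30.0
TCP [ 570.9 -220.9  209.8] head 97.5 F [-0.6  0.7 -2.2] w 13.7 t 24.5 q7 0.96
7 balls [array([276., 184.,  29.,  21.]), array([289., 204.,  21.,  26.]), array([322., 158.,  26.,  24.]), array([313., 207.,  25.,  22.]), array([339., 205.,  24.,  25.]), array([327., 188.,  28.,  20.]), array([280., 166., 136., 240.]), array([305., 174.,  20.,  25.])]
top jar 0.77 [255. 278.  31.  31.] [447. 146.  60.]
top jar 0.49 [392. 219.  64.  30.] [ 583. -197.   60.]
top jar 0.41 [189. 166.  82.  91.] [632. 242.  60.]
top jar 0.25 [316. 243.  37.  40.] [515.   4.  60.]
top lid 0.84 [291. 321.  39.  44.] [339.  57.   5.]
top lid 0.76 [242. 320.  26.  29.] [357. 186.   5.]
top lid 0.69 [394. 219.  62.  30.] [ 593. -209.    5.]
top lid 0.59 [218. 305.  18.  16.] [405. 251.   5.]
top scoop 0.82 [392. 221.  62.  28.] [ 580. -197.   60.]
top scoop 0.74 [249. 225.  12.  12.] [587. 183.  60.]
scene jar 0.86 [226. 240.  32.  41.] [427. 105.  60.]
scene jar 0.71 [381. 194.  20.  35.] [807.  38.  60.]
scene jar 0.57 [386. 245.  30.  27.] [ 671. -110.   60.]
scene lid 0.61 [226. 237.  32.  42.] [475. 184.   5.]
scene lid 0.55 [184. 270.  30.  18.] [360. 182.   5.]
scene lid 0.55 [198. 292.  46.  34.] [342.  62.   5.]
scene lid 0.54 [195. 249.  18.  15.] [414. 251.   5.]
scene scoop 0.67 [361. 226.  94.  37.] [719. -86.  60.]
scene scoop 0.22 [377. 230.  11.   9.] [713. -19.  60.]
```

Seven balls are in the pan and the jar is still at (450,144). I'll carry it with smooth ramps to the jar at 24° lip-up, then ease to 8°.

```bash
python3 -m jog '[{"gripper":1,"offset":[0.0068,-0.002,0.003],"turn":[0,0,0]},{"gripper":1,"offset":[0.0136,-0.00405,0.00605],"turn":[0,0,0]},{"gripper":1,"offset":[0.0204,-0.0061,0.0091],"turn":[0,0,0]},{"gripper":1,"offset":[0.0272,-0.0081,0.0121],"turn":[0,0,0]},{"gripper":1,"offset":[0.0272,-0.0081,0.0121],"turn":[0,0,0]},{"gripper":1,"offset":[0.0272,-0.0081,0.0121],"turn":[0,0,0]},{"gripper":1,"offset":[0.0272,-0.0081,0.0121],"turn":[0,0,0]},{"gripper":1,"offset":[0.0272,-0.0081,0.0121],"turn":[0,0,0]},{"gripper":1,"offset":[0.0272,-0.0081,0.0121],"turn":[0,0,0]},{"gripper":1,"offset":[0.0204,-0.0061,0.0091],"turn":[0,0,0]},{"gripper":1,"offset":[0.0136,-0.00405,0.00605],"turn":[0,0,0]},{"gripper":1,"offset":[0.0068,-0.002,0.003],"turn":[0,0,0]},{"gripper":1,"offset":[0,0,0],"turn":[0,0,0]},{"gripper":1,"offset":[0,0,0],"turn":[0,0,0]}]'
python3 -m jog '[{"gripper":1,"offset":[0,0,0],"turn":[0,-0.035,0]},{"gripper":1,"offset":[0,0,0],"turn":[0,-0.035,0]},{"gripper":1,"offset":[0,0,0],"turn":[0,-0.035,0]},{"gripper":1,"offset":[0,0,0],"turn":[0,-0.035,0]},{"gripper":1,"offset":[0,0,0],"turn":[0,-0.035,0]},{"gripper":1,"offset":[0,0,0],"turn":[0,-0.035,0]},{"gripper":1,"offset":[0,0,0],"turn":[0,-0.035,0]},{"gripper":1,"offset":[0,0,0],"turn":[0,0,0]},{"gripper":1,"offset":[0,0,0],"turn":[0,0,0]}]'
python3 - <<'E'
from h import *
go((464.1,35.3,134.4))
s=r.sense(); M=R.from_rotvec(s['tool_rot']).as_matrix(); print('tilt',np.degrees(np.arcsin(M[2,0])), 'q',np.round(s['qpos'],2))
print('lip now',np.round(s['tool_pos']+M@[93,0,68],1))
c,im=snap('wrist','pics/w19.png'); cv2.imwrite('pics/w19c.png',im[:340,120:520,::-1])
print('lip seen check', np.round(proj(c,s['tool_pos']+M@[93,0,68])),'jar rim centre proj',np.round(proj(c,(450,144,70))))
for q in r.trace('wrist','jar')[:2]: print(q['confidence'],np.round(q['bbox']))
print([np.round(q['bbox']) for q in r.trace('wrist','ball_1')])
E
```

```text
time: 26.18
tool_pos: [464.0, 35.3, 209.7]
tool_rot: [-1.847, -2.104, -0.394]
ft_force: [-0.4, -0.9, -1.9]
gripper_width: 13.7
gripper_force: 30.0
time: 26.93
tool_pos: [464.2, 35.1, 209.5]
tool_rot: [-1.983, -2.257, -0.175]
ft_force: [0.3, 0.4, -1.9]
gripper_width: 13.8
gripper_force: 30.0
TCP [464.2  35.1 209.5] head 97.4 F [ 0.3  0.4 -1.9] w 13.8 t 26.9 q7 0.32
 offset mm [-12.9  -0.   74. ] len 75
tilt 10.05754459579141 q [-0.47  0.2   0.48  2.03 -0.32  0.98  0.32]
lip now [450.9 137.6 158.8]
lip seen check [321. 101.] jar rim centre proj [321. 121.]
0.67 [283.  82.  76.  32.]
[array([290., 202.,  19.,  28.]), array([304., 176.,  21.,  25.]), array([319., 159.,  28.,  24.]), array([280., 183.,  27.,  23.]), array([328., 186.,  25.,  23.]), array([313., 208.,  25.,  22.])]
```

View pics/w19c.png

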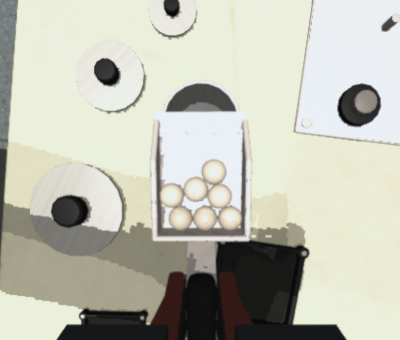

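The wrist view shows all seven balls at the back of the pan (crop rows 170–220) and the jar mouth straight ahead at (201,95). The lip, at row 111, is 88 mm ahead of the TCP. I'll lower so the lip is over the mouth and check.

```bash
python3 -m jog '[{"gripper":1,"offset":[-0.0007,0,0.0055],"turn":[0,0,0]},{"gripper":1,"offset":[-0.0016,0,0.012],"turn":[0,0,0]},{"gripper":1,"offset":[-0.0024,0,0.018],"turn":[0,0,0]},{"gripper":1,"offset":[-0.0024,0,0.018],"turn":[0,0,0]},{"gripper":1,"offset":[-0.0016,0,0.012],"turn":[0,0,0]},{"gripper":1,"offset":[-0.001,0,0.0075],"turn":[0,0,0]},{"gripper":1,"offset":[-0.0007,0,0.0044],"turn":[0,0,0]},{"gripper":1,"offset":[0,0,0],"turn":[0,0,0]},{"gripper":1,"offset":[0,0,0],"turn":[0,0,0]}]'
python3 - <<'E'
from h import *
go(None)
s=r.sense(); M=R.from_rotvec(s['tool_rot']).as_matrix()
l=s['tool_pos']+M@[88,0,68]; print('lip now',np.round(l,1))
c,im=snap('wrist','pics/w20.png'); 
print('jar centre rim',np.round(proj(c,(450,144,70))))
g=cv2.cvtColor(im,cv2.COLOR_RGB2GRAY)
for q in r.trace('wrist','jar')[:2]: print(q['confidence'],np.round(q['bbox']))
K=[proj(c,(450+31*np.cos(a),144+31*np.sin(a),70)) for a in np.radians([97.4,7.4,187.4])]; print(np.round(K))
print(g[20:140:4,321])
E
```

```text
time: 27.83
tool_pos: [463.6, 38.6, 131.6]
tool_rot: [-1.984, -2.258, -0.174]
ft_force: [0.4, -1.1, -1.8]
gripper_width: 13.7
gripper_force: 30.0
TCP [463.6  38.6 131.6] head 97.4 F [ 0.4 -1.1 -1.8] w 13.7 t 27.8 q7 0.44
lip now [451.  136.3  80. ]
jar centre rim [321. 101.]
0.75 [266.  44. 108.  81.]
[[321.  44.]
 [376. 101.]
 [267. 101.]]
[236 236 236 236 236 236 230 104  71  71  71  71  70  71  70  83 119 120
 117 120 122 123 123 229 239 239 239 239 239 239]
```

The jar rim matches the prediction to a pixel, and the lip is 8 mm short of the jar's axis. I'll pour about the lip.

```bash
python3 -m jog '[{"gripper":1,"offset":[0.0024,0,-0.0031],"turn":[0,-0.035,0]},{"gripper":1,"offset":[0.0024,0,-0.0031],"turn":[0,-0.035,0]},{"gripper":1,"offset":[0.0024,0,-0.0031],"turn":[0,-0.035,0]},{"gripper":1,"offset":[0.0024,0,-0.0031],"turn":[0,-0.035,0]},{"gripper":1,"offset":[0.0012,0,-0.00154],"turn":[0,-0.0175,0]},{"gripper":1,"offset":[0.0012,0,-0.00154],"turn":[0,-0.0175,0]},{"gripper":1,"offset":[0.0012,0,-0.00154],"turn":[0,-0.0175,0]},{"gripper":1,"offset":[0.0012,0,-0.00154],"turn":[0,-0.0175,0]},{"gripper":1,"offset":[0.0012,0,-0.00154],"turn":[0,-0.0175,0]},{"gripper":1,"offset":[0.0012,0,-0.00154],"turn":[0,-0.0175,0]},{"gripper":1,"offset":[0.0012,0,-0.00154],"turn":[0,-0.0175,0]},{"gripper":1,"offset":[0.0012,0,-0.00154],"turn":[0,-0.0175,0]},{"gripper":1,"offset":[0.0012,0,-0.00154],"turn":[0,-0.0175,0]},{"gripper":1,"offset":[0.0012,0,-0.00154],"turn":[0,-0.0175,0]},{"gripper":1,"offset":[0.0012,0,-0.00154],"turn":[0,-0.0175,0]},{"gripper":1,"offset":[0.0012,0,-0.00154],"turn":[0,-0.0175,0]}]'
cat > pour.py <<'E'
from h import *
import sys
go(None)
s=r.sense(); M=R.from_rotvec(s['tool_rot']).as_matrix(); print('tilt',np.degrees(np.arcsin(M[2,0])),'q',np.round(s['qpos'],2))
l=s['tool_pos']+M@[88,0,68]; print('lip now',np.round(l,1))
c,im=snap('wrist',sys.argv[1]); print('lip px',np.round(proj(c,l)))
print([(round(q['confidence'],2),*np.round(q['bbox']).astype(int)) for q in r.trace('wrist','ball_1')])
E
python3 pour.py pics/w21.png
```

```text
time: 29.27
tool_pos: [460.7, 62.5, 163.2]
tool_rot: [1.983, 2.257, -0.172]
ft_force: [0.1, -0.0, -1.9]
gripper_width: 13.5
gripper_force: 30.0
TCP [460.7  62.5 163.2] head 97.4 F [ 0.1 -0.  -1.9] w 13.5 t 29.3 q7 -0.18
tilt -10.016298086376919 q [-0.85  0.28  0.58  2.09  0.03  0.84 -0.18]
lip now [451.2 136.7  81. ]
lip px [321. 111.]
[(0.9, np.int64(277), np.int64(80), np.int64(26), np.int64(19)), (0.76, np.int64(304), np.int64(43), np.int64(22), np.int64(21)), (0.7, np.int64(336), np.int64(59), np.int64(23), np.int64(20)), (0.68, np.int64(320), np.int64(45), np.int64(18), np.int64(25)), (0.66, np.int64(287), np.int64(52), np.int64(18), np.int64(25)), (0.66, np.int64(341), np.int64(85), np.int64(18), np.int64(23)), (0.55, np.int64(303), np.int64(50), np.int64(10), np.int64(21))]
```

All seven balls show in the jar (rows 43–105, beyond the lip at row 111) and none remain in the pan. I'll lift away, level and take the scoop back to its bench spot.

```bash
python3 -m jog '[{"gripper":1,"offset":[-0.0035,0,-0.0197],"turn":[0,0,0]},{"gripper":1,"offset":[-0.0035,0,-0.0197],"turn":[0,0,0]},{"gripper":1,"offset":[-0.0035,0,-0.0197],"turn":[0,0,0]},{"gripper":1,"offset":[0,0,0],"turn":[0,0.044,0]},{"gripper":1,"offset":[0,0,0],"turn":[0,0.044,0]},{"gripper":1,"offset":[0,0,0],"turn":[0,0.044,0]},{"gripper":1,"offset":[0,0,0],"turn":[0,0.043,0]},{"gripper":1,"offset":[-0.02,-0.0033,0],"turn":[0,0,0]},{"gripper":1,"offset":[-0.038,-0.0063,0],"turn":[0,0,0]},{"gripper":1,"offset":[-0.038,-0.0063,0],"turn":[0,0,0]},{"gripper":1,"offset":[-0.038,-0.0063,0],"turn":[0,0,0]},{"gripper":1,"offset":[-0.038,-0.0063,0],"turn":[0,0,0]},{"gripper":1,"offset":[-0.038,-0.0063,0],"turn":[0,0,0]},{"gripper":1,"offset":[-0.038,-0.0063,0],"turn":[0,0,0]},{"gripper":1,"offset":[-0.038,-0.0063,0],"turn":[0,0,0]},{"gripper":1,"offset":[-0.02,-0.0031,0],"turn":[0,0,0]},{"gripper":1,"offset":[0,0,0],"turn":[0,0,0]},{"gripper":1,"offset":[0,0,0],"turn":[0,0,0]}]'
python3 - <<'E'
from h import *
go((450,-247,76),97.4)
for n in('scene','top'):
    c,im=snap(n,f'pics/{n}2.png')
    for t,z in (('ball_1',10),('jar',65)):
        for q in r.trace(n,t)[:9]:
            b=q['bbox']; print(n,t,round(q['confidence'],2),np.round(b),np.round(at(c,(b[0]+b[2]/2,b[1]+b[3]/2),z)))
E
```

```text
time: 30.87
tool_pos: [449.2, -249.3, 222.6]
tool_rot: [2.077, 2.357, 0.001]
ft_force: [-0.2, -0.4, -1.5]
gripper_width: 13.4
gripper_force: 30.0
TCP [ 449.2 -249.3  222.6] head 97.2 F [-0.2 -0.4 -1.5] w 13.4 t 30.9 q7 0.79
 offset mm [  2.2   1.  146.6] len 147
 turn rad [ 0.001 -0.    -0.003] deg 0.2
scene jar 0.57 [227. 237.  34.  42.] [429. 101.  65.]
scene jar 0.23 [348. 272. 131.  89.] [ 540. -249.   65.]
top ball_1 0.41 [413. 280.  48.  29.] [ 450. -234.   10.]
```

```bash
python3 -m jog '[{"gripper":1,"offset":[0,0,0.03],"turn":[0,0,0]},{"gripper":1,"offset":[0,0,0.035],"turn":[0,0,0]},{"gripper":1,"offset":[0,0,0.035],"turn":[0,0,0]},{"gripper":1,"offset":[0,0,0.03],"turn":[0,0,0]},{"gripper":1,"offset":[0,0,0.015],"turn":[0,0,0]},{"gripper":1,"offset":[0,0,0.006],"turn":[0,0,0]},{"gripper":1,"offset":[0,0,0],"turn":[0,0,0]}]' | grep -E "pos|ft"
python3 -m jog '[{"gripper":1,"offset":[0,0,0.0015],"turn":[0,0,0]},{"gripper":1,"offset":[0,0,0],"turn":[0,0,0]}]' | grep -E "pos|ft"
python3 -m jog '[{"gripper":1,"offset":[0,0,0.001],"turn":[0,0,0]},{"gripper":1,"offset":[0,0,0],"turn":[0,0,0]}]' | grep -E "pos|ft"
```

```text
tool_pos: [449.4, -247.3, 70.6]
ft_force: [-0.1, 0.7, -0.4]
tool_pos: [450.5, -247.9, 70.9]
ft_force: [0.3, 0.3, -0.1]
tool_pos: [450.6, -248.2, 69.9]
ft_force: [0.2, -1.8, 0.8]
```

```bash
python3 -m jog '[{"gripper":1,"offset":[0,0,0.001],"turn":[0,0,0]},{"gripper":1,"offset":[0,0,0],"turn":[0,0,0]}]' | grep -E "pos|ft"
python3 -m jog '[{"gripper":1,"offset":[0,0,0.0007],"turn":[0,0,0]},{"gripper":1,"offset":[0,0,0],"turn":[0,0,0]}]' | grep -E "pos|ft"
```

```text
tool_pos: [450.5, -248.5, 68.6]
ft_force: [-0.1, -2.5, 3.5]
tool_pos: [450.4, -248.5, 67.9]
ft_force: [0.2, -0.9, 8.1]
```

```bash
python3 -m jog '[{"gripper":-1,"offset":[0,0,0],"turn":[0,0,0]},{"gripper":-1,"offset":[0,0,0],"turn":[0,0,0]},{"gripper":-1,"offset":[0,0,0],"turn":[0,0,0]},{"gripper":-1,"offset":[0,0,0],"turn":[0,0,0]},{"gripper":-1,"offset":[0,0,0],"turn":[0,0,0]},{"gripper":-1,"offset":[0,0,0],"turn":[0,0,0]},{"gripper":-1,"offset":[0,0,-0.02],"turn":[0,0,0]},{"gripper":-1,"offset":[0,0,-0.035],"turn":[0,0,0]},{"gripper":-1,"offset":[0,0,-0.035],"turn":[0,0,0]},{"gripper":-1,"offset":[0,0,-0.035],"turn":[0,0,0]},{"gripper":-1,"offset":[0,0,0],"turn":[0,0,0]}]' | tail -3
python3 -m jog '[{"gripper":-1,"offset":[0.0369,-0.0029,0],"turn":[0,0,0]},{"gripper":-1,"offset":[0.0369,-0.0029,0],"turn":[0,0,0]},{"gripper":-1,"offset":[0.0369,-0.0029,0],"turn":[0,0,0]},{"gripper":-1,"offset":[0.0369,-0.0029,0],"turn":[0,0,0]},{"gripper":-1,"offset":[0.0369,-0.0029,0],"turn":[0,0,0]},{"gripper":-1,"offset":[0.0369,-0.0029,0],"turn":[0,0,0]},{"gripper":-1,"offset":[0.0369,-0.0029,0],"turn":[0,0,0]},{"gripper":-1,"offset":[0.0369,-0.0029,0],"turn":[0,0,0]},{"gripper":-1,"offset":[0.0369,-0.0029,0],"turn":[0,0,0]},{"gripper":-1,"offset":[0.0369,-0.0029,0],"turn":[0,0,0]},{"gripper":-1,"offset":[0.0369,-0.0029,0],"turn":[0,0,0]},{"gripper":-1,"offset":[0.0369,-0.0029,0],"turn":[0,0,0]},{"gripper":-1,"offset":[0,0,0],"turn":[0,0,0]},{"gripper":-1,"offset":[0,0,0],"turn":[0,0,0]}]'
cat > lid.py <<'E'
from h import *
import sys
go(None); c,im=snap('wrist',sys.argv[1]); g=cv2.cvtColor(im,cv2.COLOR_RGB2GRAY)
x,y,z=map(float,sys.argv[2:5]); u,v=proj(c,(x,y,z)).astype(int); print('px',u,v)
m=(g[v-45:v+45,u-45:u+45]<70).astype(np.uint8); n,l,st,ce=cv2.connectedComponentsWithStats(m)
for i in range(1,n):
    if st[i,4]>150: q=ce[i]+[u-45,v-45]; print('dark',st[i],np.round(q),np.round(at(c,q,z-3),1))
for t,zz in (('lid',z-19),('jar',70)):
    for q in r.trace('wrist',t)[:4]:
        b=q['bbox']; print(t,round(q['confidence'],2),np.round(b),np.round(at(c,(b[0]+b[2]/2,b[1]+b[3]/2),zz),1))
E
python3 lid.py pics/w22.png 358.5 185.5 27
```

```text
ft_force: [0.7, -1.3, 0.4]
gripper_width: 83.5
gripper_force: 0.0
time: 34.5
tool_pos: [357.4, 188.1, 191.9]
tool_rot: [2.068, 2.365, -0.001]
ft_force: [0.1, -0.7, -0.2]
gripper_width: 87.9
gripper_force: 0.0
TCP [357.4 188.1 191.9] head 97.7 F [ 0.1 -0.7 -0.2] w 87.9 t 34.5 q7 -0.41
px 322 224
dark [ 34  32  22  25 441] [322. 223.] [357.8 186.2  24. ]
lid 0.9 [364. 129.  52.  49.] [409.6 252.6   8. ]
lid 0.66 [243. 300.  88.  60.] [338.9  64.5   8. ]
lid 0.62 [288. 185.  66.  67.] [357.3 185.6   8. ]
jar 0.55 [378. 241.  89.  97.] [443.2 154.9  70. ]
jar 0.4 [499.  69. 141. 217.] [530.5 256.2  70. ]
```

```bash
python3 -m jog '[{"gripper":-1,"offset":[-0.0024,0.0004,0.03],"turn":[0,0,0]},{"gripper":-1,"offset":[0,0,0.035],"turn":[0,0,0]},{"gripper":-1,"offset":[0,0,0.035],"turn":[0,0,0]},{"gripper":-1,"offset":[0,0,0.03],"turn":[0,0,0]},{"gripper":-1,"offset":[0,0,0.018],"turn":[0,0,0]},{"gripper":-1,"offset":[0,0,0.0055],"turn":[0,0,0]},{"gripper":1,"offset":[0,0,0],"turn":[0,0,0]},{"gripper":1,"offset":[0,0,0],"turn":[0,0,0]},{"gripper":1,"offset":[0,0,0],"turn":[0,0,0]},{"gripper":1,"offset":[0,0,0],"turn":[0,0,0]},{"gripper":1,"offset":[0,0,0],"turn":[0,0,0]},{"gripper":1,"offset":[0,0,0],"turn":[0,0,0]},{"gripper":1,"offset":[0,0,0],"turn":[0,0,0]},{"gripper":1,"offset":[0,0,0],"turn":[0,0,0]},{"gripper":1,"offset":[0,0,0],"turn":[0,0,0]},{"gripper":1,"offset":[0,0,0],"turn":[0,0,0]},{"gripper":1,"offset":[0,0,0],"turn":[0,0,0]},{"gripper":1,"offset":[0,0,0],"turn":[0,0,0]},{"gripper":1,"offset":[0,0,0],"turn":[0,0,0]}]'
python3 -m jog '[{"gripper":1,"offset":[0,0,-0.01],"turn":[0,0,0]},{"gripper":1,"offset":[0,0,-0.03],"turn":[0,0,0]},{"gripper":1,"offset":[0,0,-0.035],"turn":[0,0,0]},{"gripper":1,"offset":[0,0,-0.035],"turn":[0,0,0]},{"gripper":1,"offset":[0,0,-0.035],"turn":[0,0,0]},{"gripper":1,"offset":[0,0,-0.01],"turn":[0,0,0]},{"gripper":1,"offset":[0,0,0],"turn":[0,0,0]}]'
python3 - <<'E'
from h import *
go((450,144,190)); c,im=snap('wrist','pics/w23.png')
for q in r.trace('wrist','jar')[:2]:
    b=q['bbox']; print(round(q['confidence'],2),np.round(b))
print([np.round(proj(c,(450+32*np.cos(a),144+32*np.sin(a),z))) for z in (0,70) for a in np.radians([7.4,97.4,187.4,277.4])])
E
```

```text
time: 36.23
tool_pos: [358.8, 184.4, 38.7]
tool_rot: [-2.073, -2.36, 0.0]
ft_force: [-0.0, 0.2, 0.6]
gripper_width: 20.3
gripper_force: 30.0
time: 36.82
tool_pos: [360.1, 185.4, 196.3]
tool_rot: [-2.073, -2.361, -0.009]
ft_force: [0.1, 0.4, -1.0]
gripper_width: 20.3
gripper_force: 30.0
TCP [360.1 185.4 196.3] head 97.4 F [ 0.1  0.4 -1. ] w 20.3 t 36.8 q7 -0.4
 offset mm [-52.7  83.8   6.4] len 99
0.9 [380. 235.  80.  92.]
0.48 [497.  66. 143. 214.]
[array([436., 265.]), array([406., 235.]), array([372., 265.]), array([402., 294.]), array([462., 297.]), array([427., 260.]), array([384., 297.]), array([420., 331.])]
```

```bash
python3 -m jog '[{"gripper":1,"offset":[-0.0134,0.021,0],"turn":[0,0,0]},{"gripper":1,"offset":[-0.0134,0.021,0],"turn":[0,0,0]},{"gripper":1,"offset":[-0.0134,0.021,0],"turn":[0,0,0]},{"gripper":1,"offset":[-0.0134,0.021,0],"turn":[0,0,0]},{"gripper":1,"offset":[0,0,0.02],"turn":[0,0,0]},{"gripper":1,"offset":[0,0,0.025],"turn":[0,0,0]},{"gripper":1,"offset":[0,0,0.02],"turn":[0,0,0]},{"gripper":1,"offset":[0,0,0.012],"turn":[0,0,0]},{"gripper":1,"offset":[0,0,0.005],"turn":[0,0,0]},{"gripper":1,"offset":[0,0,0],"turn":[0,0,0]},{"gripper":1,"offset":[0,0,0],"turn":[0,0,0]}]'
python3 - <<'E'
from h import *
go((450.4,143.3,102))
E
```

```text
time: 37.83
tool_pos: [448.7, 141.5, 111.0]
tool_rot: [-2.074, -2.36, 0.003]
ft_force: [-0.0, 0.7, -1.1]
gripper_width: 20.2
gripper_force: 30.0
TCP [448.7 141.5 111. ] head 97.4 F [-0.   0.7 -1.1] w 20.2 t 37.8 q7 -0.01
 offset mm [1.5 2.  9. ] len 9
```

```bash
python3 -m jog '[{"gripper":1,"offset":[0.0015,0.0018,0],"turn":[0,0,0]},{"gripper":1,"offset":[0,0,0.0015],"turn":[0,0,0]},{"gripper":1,"offset":[0,0,0.0015],"turn":[0,0,0]},{"gripper":1,"offset":[0,0,0.0015],"turn":[0,0,0]},{"gripper":1,"offset":[0,0,0],"turn":[0,0,0]}]' | grep -E "pos|ft"
python3 -m jog '[{"gripper":1,"offset":[0,0,0.0015],"turn":[0,0,0]},{"gripper":1,"offset":[0,0,0.0015],"turn":[0,0,0]},{"gripper":1,"offset":[0,0,0],"turn":[0,0,0]}]' | grep -E "pos|ft"
python3 -m jog '[{"gripper":1,"offset":[0,0,0.001],"turn":[0,0,0]},{"gripper":1,"offset":[0,0,0],"turn":[0,0,0]}]' | grep -E "pos|ft"
python3 -m jog '[{"gripper":1,"offset":[0,0,0.001],"turn":[0,0,0]},{"gripper":1,"offset":[0,0,0],"turn":[0,0,0]}]' | grep -E "pos|ft"
```

```text
tool_pos: [450.6, 143.9, 107.3]
ft_force: [-0.2, 0.1, -0.8]
tool_pos: [450.5, 143.7, 104.0]
ft_force: [0.8, 0.1, -1.5]
tool_pos: [450.6, 143.7, 103.1]
ft_force: [-0.0, -0.1, -2.0]
tool_pos: [450.7, 143.7, 102.7]
ft_force: [-2.1, -0.2, 6.5]
```

The lid is seated. I'll release, then take a look at the code plate from its own side.

```bash
python3 -m jog '[{"gripper":-1,"offset":[0,0,0],"turn":[0,0,0]},{"gripper":-1,"offset":[0,0,0],"turn":[0,0,0]},{"gripper":-1,"offset":[0,0,0],"turn":[0,0,0]},{"gripper":-1,"offset":[0,0,0],"turn":[0,0,0]},{"gripper":-1,"offset":[0,0,0],"turn":[0,0,0]},{"gripper":-1,"offset":[0,0,-0.02],"turn":[0,0,0]},{"gripper":-1,"offset":[0,0,-0.035],"turn":[0,0,0]},{"gripper":-1,"offset":[0,0,-0.035],"turn":[0,0,0]},{"gripper":-1,"offset":[0,0,-0.035],"turn":[0,0,0]},{"gripper":-1,"offset":[0,0,-0.025],"turn":[0,0,0]}]' | tail -2
python3 -m jog '[{"gripper":-1,"offset":[0,0,0],"turn":[0,0,0.12]},{"gripper":-1,"offset":[0,0,0],"turn":[0,0,0.12]},{"gripper":-1,"offset":[0,0,0],"turn":[0,0,0.12]},{"gripper":-1,"offset":[0,0,0],"turn":[0,0,0.12]},{"gripper":-1,"offset":[0,0,0],"turn":[0,0,0.12]},{"gripper":-1,"offset":[0,0,0],"turn":[0,0,0.12]},{"gripper":-1,"offset":[0,0,0],"turn":[0,0,0.12]},{"gripper":-1,"offset":[0,0,0],"turn":[0,0,0.12]},{"gripper":-1,"offset":[0,0,0],"turn":[0,0,0.12]},{"gripper":-1,"offset":[0,0,0],"turn":[0,0,0.12]},{"gripper":-1,"offset":[0,0,0],"turn":[0,0,0.12]},{"gripper":-1,"offset":[0,0,0],"turn":[0,0,0.12]},{"gripper":-1,"offset":[0,0,0],"turn":[0,0,0.12]},{"gripper":-1,"offset":[0,0,0],"turn":[0,0,0.12]},{"gripper":-1,"offset":[0,0,0],"turn":[0,0,0.12]},{"gripper":-1,"offset":[0,0,0],"turn":[0,0,0.12]},{"gripper":-1,"offset":[0,0,0],"turn":[0,0,0.12]}]'
python3 - <<'E'
from h import *
go((567,101,255),-20)
E
```

```text
gripper_width: 83.1
gripper_force: 0.0
time: 41.08
tool_pos: [450.5, 143.7, 252.2]
tool_rot: [-3.095, 0.54, 0.0]
ft_force: [1.3, -0.8, -0.1]
gripper_width: 88.1
gripper_force: 0.0
TCP [450.5 143.7 252.2] head -19.8 F [ 1.3 -0.8 -0.1] w 88.1 t 41.1 q7 -2.14
 offset mm [124.    0.7  -2.8] len 124
 turn rad [-0.     0.     0.003] deg 0.2
```

```bash
python3 -m jog '[{"gripper":-1,"offset":[0.03,0,0],"turn":[0,0,0]},{"gripper":-1,"offset":[0.03,0,0],"turn":[0,0,0]},{"gripper":-1,"offset":[0.03,0,0],"turn":[0,0,0]},{"gripper":-1,"offset":[0.03,0,0],"turn":[0,0,0]},{"gripper":-1,"offset":[0,0,0],"turn":[0,0,0]},{"gripper":-1,"offset":[0,0,0],"turn":[0,0,0]}]'
python3 - <<'E'
from h import *
go(None); c,im=snap('wrist','pics/w24.png')
for z in (0,75,93): print(z,np.round(proj(c,(450,144,z))))
for t in ('jar_code','lid'):
    for q in r.trace('wrist',t)[:3]: print(t,round(q['confidence'],2),np.round(q['bbox']))
for h in (-50,-35,-20,0): a=np.radians(h); print(h,np.round(proj(c,(450+32*np.cos(a),144+32*np.sin(a),34)),1))
u,v=proj(c,(450,144,40)).astype(int); a=im[v-60:v+60,u-70:u+70,::-1]; cv2.imwrite('pics/w24c.png',cv2.resize(a,None,fx=4,fy=4,interpolation=cv2.INTER_CUBIC)); print(u,v)
E
```

```text
time: 41.58
tool_pos: [564.5, 102.4, 251.6]
tool_rot: [3.094, -0.535, -0.0]
ft_force: [-0.4, 0.8, -0.2]
gripper_width: 87.7
gripper_force: 0.0
TCP [564.5 102.4 251.6] head -19.6 F [-0.4  0.8 -0.2] w 87.7 t 41.6 q7 -1.84
0 [320. 300.]
75 [320. 335.]
93 [320. 345.]
jar_code 0.69 [294. 277.  56.  45.]
lid 0.93 [232. 342.  38.  18.]
lid 0.63 [288. 306.  63.  56.]
lid 0.63 [383. 330.  48.  31.]
-50 [335.1 291.7]
-35 [328.1 289. ]
-20 [320.5 288. ]
0 [310.5 289.6]
320 316
```

View pics/w24c.png

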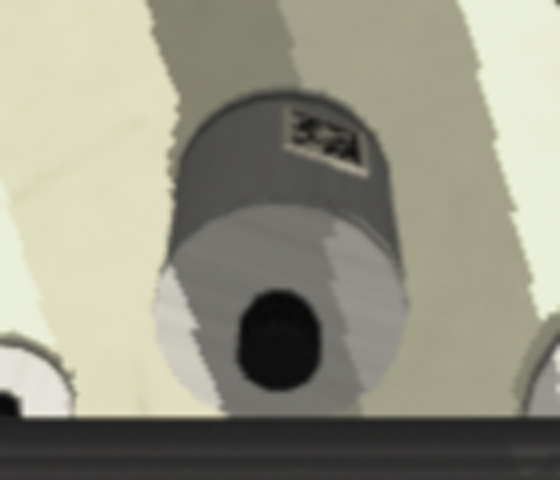

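The code plate shows at crop (327,138), giving px (331.8,290.5), so its heading is about -43°. I'll work out the reader frame from the earlier wrist views and grasp the jar at heading -43°, so that a +43° turn faces it to the reader.

```bash
python3 -m jog '[{"gripper":-1,"offset":[-0.0305,0,0],"turn":[0,0,0]},{"gripper":-1,"offset":[-0.0305,0,0],"turn":[0,0,0]},{"gripper":-1,"offset":[-0.0305,0,0],"turn":[0,0,0]},{"gripper":-1,"offset":[-0.0305,0,0],"turn":[0,0,0]},{"gripper":-1,"offset":[0,0,0],"turn":[0,0,0.1]},{"gripper":-1,"offset":[0,0,0],"turn":[0,0,0.1]},{"gripper":-1,"offset":[0,0,0],"turn":[0,0,0.1]},{"gripper":-1,"offset":[0,0,0],"turn":[0,0,0.105]},{"gripper":-1,"offset":[0,0,0],"turn":[0,0,0]},{"gripper":-1,"offset":[0,0,0],"turn":[0,0,0]}]'
python3 - <<'E'
from h import *
go((450,144,51),-43); c0,im=snap('wrist','pics/w25.png'); print('knob expect',np.round(proj(c0,(450,144,90))))
for q in r.trace('wrist','lid')[:3]: print('lid',round(q['confidence'],2),np.round(q['bbox']),np.round(at(c0,(q['bbox'][0]+q['bbox'][2]/2,q['bbox'][1]+q['bbox'][3]/2),80)))
i=r.camera_info('wrist'); K=np.array([[i['fx'],0,i['cx']],[0,i['fy'],i['cy']],[0,0,1.]])
def cc(rv,p):
    T=np.eye(4); T[:3,:3]=R.from_rotvec(rv).as_matrix(); T[:3,3]=p; return (K,i['k1'],T@np.array(i['T_tool_cam']))
c=cc([-2.716,-1.576,-.007],[514.8,271.1,261.7])
f=lambda u,z:np.round(at(c,(150+u[0]*.6,60+u[1]*.6),z),1)
L,Rr=f((381,106),26),f((418,179),26); print('pins',L,Rr,np.linalg.norm(L-Rr))
print('plate corners',f((263,126),6),f((393,353),6),f((627,229),6),'trig top',f((452,291),22))
c=cc([2.721,1.561,.001],[527.9,256.7,159.0])
print('w2 pins',np.round(at(c,(375,111),26)),np.round(at(c,(407,171),26)),'corners',np.round(at(c,(278,127),6)),np.round(at(c,(387,307),6)),'trig',np.round(at(c,(432,261),22)))
E
```

```text
time: 42.57
tool_pos: [447.9, 145.1, 252.3]
tool_rot: [-2.928, 1.136, 0.001]
ft_force: [-0.4, -0.2, 0.4]
gripper_width: 87.6
gripper_force: 0.0
TCP [447.9 145.1 252.3] head -42.4 F [-0.4 -0.2  0.4] w 87.6 t 42.6 q7 -2.5
 offset mm [  2.5  -0.4 201.3] len 201
 turn rad [-0.001  0.001  0.01 ] deg 0.6
knob expect [321. 219.]
lid 0.82 [257. 268.  39.  34.] [428. 221.  80.]
lid 0.77 [409. 182.  82.  80.] [368.  62.  80.]
lid 0.69 [534.   0.  98.  44.] [ 427. -110.   80.]
pins [605.9 314.3  26. ] [606.1 264.2  26. ] 50.10039920000641
plate corners [537.7 339.4   6. ] [539.2 158.5   6. ] [716.7 160.3   6. ] trig top [593.8 186.   22. ]
w2 pins [607. 314.  26.] [608. 264.  26.] corners [539. 341.   6.] [540. 158.   6.] trig [593. 187.  22.]
```

```bash
python3 -m jog '[{"gripper":-1,"offset":[0.0025,-0.0004,0.03],"turn":[0,0,0]},{"gripper":-1,"offset":[0,0,0.037],"turn":[0,0,0]},{"gripper":-1,"offset":[0,0,0.037],"turn":[0,0,0]},{"gripper":-1,"offset":[0,0,0.037],"turn":[0,0,0]},{"gripper":-1,"offset":[0,0,0.03],"turn":[0,0,0]},{"gripper":-1,"offset":[0,0,0.02],"turn":[0,0,0]},{"gripper":-1,"offset":[0,0,0.01],"turn":[0,0,0]},{"gripper":-1,"offset":[0,0,0],"turn":[0,0,0]}]' | grep -E "pos|ft"
python3 -m jog '[{"gripper":1,"offset":[0,0,0],"turn":[0,0,0]},{"gripper":1,"offset":[0,0,0],"turn":[0,0,0]},{"gripper":1,"offset":[0,0,0],"turn":[0,0,0]},{"gripper":1,"offset":[0,0,0],"turn":[0,0,0]},{"gripper":1,"offset":[0,0,0],"turn":[0,0,0]},{"gripper":1,"offset":[0,0,0],"turn":[0,0,0]},{"gripper":1,"offset":[0,0,0],"turn":[0,0,0]},{"gripper":1,"offset":[0,0,0],"turn":[0,0,0]}]'
```

```text
tool_pos: [449.8, 142.4, 49.7]
ft_force: [0.8, -0.2, -0.9]
time: 44.0
tool_pos: [451.3, 143.3, 52.3]
tool_rot: [-2.925, 1.142, -0.001]
ft_force: [-2.0, -0.6, 8.4]
gripper_width: 64.7
gripper_force: 30.0
```

```bash
python3 -m jog '[{"gripper":1,"offset":[0,0,-0.006],"turn":[0,0,0]},{"gripper":1,"offset":[0,0,-0.02],"turn":[0,0,0]},{"gripper":1,"offset":[0,0,-0.024],"turn":[0,0,0]},{"gripper":1,"offset":[0,0,0],"turn":[0,0,-0.108]},{"gripper":1,"offset":[0,0,0],"turn":[0,0,-0.108]},{"gripper":1,"offset":[0,0,0],"turn":[0,0,-0.108]},{"gripper":1,"offset":[0,0,0],"turn":[0,0,-0.108]},{"gripper":1,"offset":[0,0,0],"turn":[0,0,-0.108]},{"gripper":1,"offset":[0,0,0],"turn":[0,0,-0.108]},{"gripper":1,"offset":[0,0,0],"turn":[0,0,-0.108]},{"gripper":1,"offset":[0.012,-0.0144,0],"turn":[0,0,0]},{"gripper":1,"offset":[0.0238,-0.0288,0],"turn":[0,0,0]},{"gripper":1,"offset":[0.0238,-0.0288,0],"turn":[0,0,0]},{"gripper":1,"offset":[0.0238,-0.0288,0],"turn":[0,0,0]},{"gripper":1,"offset":[0.0238,-0.0288,0],"turn":[0,0,0]},{"gripper":1,"offset":[0.012,-0.0144,0],"turn":[0,0,0]},{"gripper":1,"offset":[0,0,0],"turn":[0,0,0]},{"gripper":1,"offset":[0,0,0],"turn":[0,0,0]}]'
python3 - <<'E'
from h import *
go((570,287.5,65),0.3)
E
```

```text
time: 45.5
tool_pos: [568.0, 288.9, 100.7]
tool_rot: [3.14, 0.02, -0.001]
ft_force: [-0.0, -1.4, -5.6]
gripper_width: 64.3
gripper_force: 30.0
TCP [568.  288.9 100.7] head 0.7 F [-0.  -1.4 -5.6] w 64.3 t 45.5 q7 -1.75
 offset mm [ 2.1  1.4 35.7] len 36
 turn rad [0.001 0.001 0.008] deg 0.5
```

```bash
python3 -m jog '[{"gripper":1,"offset":[0,0.0014,0.012],"turn":[0,0,0.004]},{"gripper":1,"offset":[0,0,0.016],"turn":[0,0,0]},{"gripper":1,"offset":[0,0,0.009],"turn":[0,0,0]},{"gripper":1,"offset":[0,0,0.003],"turn":[0,0,0]},{"gripper":1,"offset":[0,0,0],"turn":[0,0,0]}]' | grep -E "pos|ft"
python3 -m jog '[{"gripper":1,"offset":[0,0,0.0015],"turn":[0,0,0]},{"gripper":1,"offset":[0,0,0.001],"turn":[0,0,0]},{"gripper":1,"offset":[0,0,0],"turn":[0,0,0]}]' | grep -E "pos|ft"
python3 -m jog '[{"gripper":1,"offset":[0,0,0.001],"turn":[0,0,0]},{"gripper":1,"offset":[0,0,0],"turn":[0,0,0]}]' | grep -E "pos|ft"
```

```text
tool_pos: [567.4, 285.9, 60.1]
ft_force: [-0.0, -0.2, -4.3]
tool_pos: [568.7, 287.0, 59.2]
ft_force: [0.1, 0.0, -5.5]
tool_pos: [568.8, 287.1, 58.4]
ft_force: [-1.8, -0.6, -0.2]
```

```bash
python3 -m jog '[{"gripper":1,"offset":[0.002,0,0.0003],"turn":[0,0,0]},{"gripper":1,"offset":[0.002,0,0],"turn":[0,0,0]},{"gripper":1,"offset":[0.002,0,0],"turn":[0,0,0]},{"gripper":1,"offset":[0.002,0,0],"turn":[0,0,0]},{"gripper":1,"offset":[0,0,0],"turn":[0,0,0]}]' | grep -E "pos|ft"
python3 -m jog '[{"gripper":1,"offset":[0.001,0,0],"turn":[0,0,0]},{"gripper":1,"offset":[0.001,0,0],"turn":[0,0,0]},{"gripper":1,"offset":[0,0,0],"turn":[0,0,0]}]' | grep -E "pos|ft"
python3 -m jog '[{"gripper":1,"offset":[0.001,0,0],"turn":[0,0,0]},{"gripper":1,"offset":[0,0,0],"turn":[0,0,0]}]' | grep -E "pos|ft"
python3 -m jog '[{"gripper":1,"offset":[0.001,0,0],"turn":[0,0,0]},{"gripper":1,"offset":[0,0,0],"turn":[0,0,0]}]' | grep -E "pos|ft"
```

```text
tool_pos: [576.3, 287.7, 58.4]
ft_force: [-5.1, -0.3, 5.9]
tool_pos: [577.9, 287.8, 58.5]
ft_force: [-6.3, 0.2, 6.4]
tool_pos: [578.8, 287.8, 58.5]
ft_force: [-5.6, 0.8, 6.6]
tool_pos: [579.8, 287.8, 58.5]
ft_force: [-6.4, 0.8, 7.2]
```

```bash
for i in 1; do
python3 -m jog '[{"gripper":1,"offset":[0.001,0,-0.0004],"turn":[0,0,0]},{"gripper":1,"offset":[0,0,0],"turn":[0,0,0]}]' | grep -E "pos|ft"
python3 -m jog '[{"gripper":1,"offset":[0.001,0,0],"turn":[0,0,0]},{"gripper":1,"offset":[0,0,0],"turn":[0,0,0]}]' | grep -E "pos|ft"
python3 -m jog '[{"gripper":1,"offset":[0.0007,0,0],"turn":[0,0,0]},{"gripper":1,"offset":[0,0,0],"turn":[0,0,0]}]' | grep -E "pos|ft"
done
```

```text
tool_pos: [581.4, 287.6, 58.5]
ft_force: [-4.3, 0.6, 3.7]
tool_pos: [582.0, 287.6, 58.4]
ft_force: [-5.4, -0.4, 6.7]
tool_pos: [582.7, 287.6, 58.5]
ft_force: [-6.8, 0.5, 6.2]
```

```bash
for i in 1; do
python3 -m jog '[{"gripper":1,"offset":[0.0007,0,0],"turn":[0,0,0]},{"gripper":1,"offset":[0,0,0],"turn":[0,0,0]}]' | grep -E "pos|ft"
python3 -m jog '[{"gripper":1,"offset":[0.0007,0,0],"turn":[0,0,0]},{"gripper":1,"offset":[0,0,0],"turn":[0,0,0]}]' | grep -E "pos|ft"
python3 -m jog '[{"gripper":1,"offset":[0.0007,0,0],"turn":[0,0,0]},{"gripper":1,"offset":[0,0,0],"turn":[0,0,0]}]' | grep -E "pos|ft"
done
```

```text
tool_pos: [583.4, 287.6, 58.5]
ft_force: [-5.7, 0.8, 6.4]
tool_pos: [583.8, 287.6, 58.5]
ft_force: [-6.5, -0.1, 7.8]
tool_pos: [583.9, 287.6, 58.5]
ft_force: [-10.3, -0.5, 10.4]
```

```bash
python3 -m jog '[{"gripper":1,"offset":[0.0006,0,0],"turn":[0,0,0]},{"gripper":1,"offset":[0,0,0],"turn":[0,0,0]},{"gripper":1,"offset":[0,0,0],"turn":[0,0,0]}]' | grep -E "pos|ft"
python3 -m jog '[{"gripper":-1,"offset":[0,0,0],"turn":[0,0,0]},{"gripper":-1,"offset":[0,0,0],"turn":[0,0,0]},{"gripper":-1,"offset":[0,0,0],"turn":[0,0,0]},{"gripper":-1,"offset":[0,0,0],"turn":[0,0,0]},{"gripper":-1,"offset":[0,0,0],"turn":[0,0,0]},{"gripper":-1,"offset":[0,0,-0.02],"turn":[0,0,0]},{"gripper":-1,"offset":[0,0,-0.03],"turn":[0,0,0]},{"gripper":-1,"offset":[0,0,-0.035],"turn":[0,0,0]},{"gripper":-1,"offset":[0,0,-0.035],"turn":[0,0,0]},{"gripper":-1,"offset":[0,0,-0.02],"turn":[0,0,0]},{"gripper":-1,"offset":[0,0,0],"turn":[0,0,0]},{"gripper":-1,"offset":[0,0,0],"turn":[0,0,0]}]'
python3 - <<'E'
from h import *
go((593.5,187,100)); c,im=snap('wrist','pics/w26.png')
for h in (0,90,180,270): a=np.radians(h); print(h,np.round(proj(c,(583+32*np.cos(a),287.5+32*np.sin(a),81)),1))
print('knob',np.round(proj(c,(583,287.5,97))))
for t,z in (('lid',84),('trigger',22),('jar',75)):
    for q in r.trace('wrist',t)[:3]: b=q['bbox']; print(t,round(q['confidence'],2),np.round(b),np.round(at(c,(b[0]+b[2]/2,b[1]+b[3]/2),z),1))
g=cv2.cvtColor(im,cv2.COLOR_RGB2GRAY); u,v=proj(c,(583,287.5,97)).astype(int)
m=(g[v-50:v+50,u-50:u+50]<60).astype(np.uint8); n,l,st,ce=cv2.connectedComponentsWithStats(m)
for k in range(1,n):
    if st[k,4]>150: q=ce[k]+[u-50,v-50]; print('dark',st[k],np.round(q),np.round(at(c,q,95),1))
E
```

```text
tool_pos: [584.0, 287.6, 58.5]
ft_force: [-11.5, -1.0, 11.3]
time: 49.58
tool_pos: [586.5, 287.3, 199.0]
tool_rot: [-3.14, -0.011, -0.004]
ft_force: [0.7, -0.0, -0.3]
gripper_width: 87.6
gripper_force: 0.0
TCP [586.5 287.3 199. ] head 0.4 F [ 0.7 -0.  -0.3] w 87.6 t 49.6 q7 -1.79
 offset mm [  6.1 100.5  98.9] len 141
0 [321.9 199.6]
90 [279.1 241.1]
180 [321.3 280.6]
270 [364.  241.8]
knob [322. 248.]
lid 0.63 [277. 202.  84.  82.] [583.3 289.1  84. ]
lid 0.61 [342. 354.  24.   6.] [483.4 260.   84. ]
trigger 0.84 [418. 199.  25.  25.] [592.9 189.2  22. ]
jar 0.74 [289. 188.  66.  28.] [612.3 287.1  75. ]
dark [ 36  36  28  31 692] [320. 249.] [582.  288.4  95. ]
```

The lid and jar measure (583,288.5), at the seat. I'll turn the gripper 90° so its body stays clear of the jar, close it and go above the trigger.

```bash
python3 -m jog '[{"gripper":1,"offset":[0,0,0],"turn":[0,0,-0.112]},{"gripper":1,"offset":[0,0,0],"turn":[0,0,-0.112]},{"gripper":1,"offset":[0,0,0],"turn":[0,0,-0.112]},{"gripper":1,"offset":[0,0,0],"turn":[0,0,-0.112]},{"gripper":1,"offset":[0,0,0],"turn":[0,0,-0.112]},{"gripper":1,"offset":[0,0,0],"turn":[0,0,-0.112]},{"gripper":1,"offset":[0,0,0],"turn":[0,0,-0.112]},{"gripper":1,"offset":[0,0,0],"turn":[0,0,-0.112]},{"gripper":1,"offset":[0,0,0],"turn":[0,0,-0.112]},{"gripper":1,"offset":[0,0,0],"turn":[0,0,-0.112]},{"gripper":1,"offset":[0,0,0],"turn":[0,0,-0.112]},{"gripper":1,"offset":[0,0,0],"turn":[0,0,-0.112]},{"gripper":1,"offset":[0,0,0],"turn":[0,0,-0.112]},{"gripper":1,"offset":[0,0,0],"turn":[0,0,-0.112]},{"gripper":1,"offset":[-0.033,0.002,0],"turn":[0,0,0]},{"gripper":1,"offset":[-0.033,0.002,0],"turn":[0,0,0]},{"gripper":1,"offset":[-0.034,0.002,0],"turn":[0,0,0]},{"gripper":1,"offset":[0,0,0],"turn":[0,0,0]},{"gripper":1,"offset":[0,0,0],"turn":[0,0,0]}]'
python3 - <<'E'
from h import *
go((593.3,187.5,60)); c,im=snap('wrist','pics/w27.png')
for q in r.trace('wrist','trigger')[:2]: b=q['bbox']; print(round(q['confidence'],2),np.round(b),[np.round(at(c,(b[0]+b[2]/2,b[1]+b[3]/2),z),1) for z in (14,22)])
E
```

```text
time: 51.37
tool_pos: [592.4, 184.1, 196.9]
tool_rot: [-2.222, -2.221, 0.003]
ft_force: [0.7, -0.1, 0.7]
gripper_width: 0.5
gripper_force: 0.0
TCP [592.4 184.1 196.9] head 90.0 F [ 0.7 -0.1  0.7] w 0.5 t 51.4 q7 -0.27
 offset mm [  3.6   1.1 136.9] len 137
0.76 [311. 200.  24.  26.] [array([593.5, 187.1,  14. ]), array([593.5, 189. ,  22. ])]
```

Now down with small steps near the button, checking the force.

```bash
python3 -m jog '[{"gripper":1,"offset":[0.0036,0.001,0.03],"turn":[0,0,0]},{"gripper":1,"offset":[0,0,0.035],"turn":[0,0,0]},{"gripper":1,"offset":[0,0,0.035],"turn":[0,0,0]},{"gripper":1,"offset":[0,0,0.025],"turn":[0,0,0]},{"gripper":1,"offset":[0,0,0.01],"turn":[0,0,0]},{"gripper":1,"offset":[0,0,0],"turn":[0,0,0]}]' | grep -E "pos|ft"
python3 -m jog '[{"gripper":1,"offset":[0,0,0.003],"turn":[0,0,0]},{"gripper":1,"offset":[0,0,0.003],"turn":[0,0,0]},{"gripper":1,"offset":[0,0,0],"turn":[0,0,0]}]' | grep -E "pos|ft"
python3 -m jog '[{"gripper":1,"offset":[0,0,0.003],"turn":[0,0,0]},{"gripper":1,"offset":[0,0,0],"turn":[0,0,0]}]' | grep -E "pos|ft"
python3 -m jog '[{"gripper":1,"offset":[0,0,0.003],"turn":[0,0,0]},{"gripper":1,"offset":[0,0,0],"turn":[0,0,0]}]' | grep -E "pos|ft"
```

```text
tool_pos: [591.2, 191.7, 59.8]
ft_force: [-0.3, 0.0, 0.1]
tool_pos: [594.0, 191.3, 58.0]
ft_force: [0.3, 0.3, -0.5]
tool_pos: [593.6, 190.9, 54.5]
ft_force: [-0.1, -0.5, -0.3]
tool_pos: [593.7, 190.9, 51.1]
ft_force: [0.7, -0.3, 1.2]
```

```bash
python3 -m jog '[{"gripper":1,"offset":[-0.003,0,0],"turn":[0,0,0]},{"gripper":1,"offset":[0,0,0.002],"turn":[0,0,0]},{"gripper":1,"offset":[0,0,0],"turn":[0,0,0]}]' | grep -E "pos|ft"
python3 -m jog '[{"gripper":1,"offset":[0,0,0.002],"turn":[0,0,0]},{"gripper":1,"offset":[0,0,0],"turn":[0,0,0]}]' | grep -E "pos|ft"
python3 -m jog '[{"gripper":1,"offset":[0,0,0.002],"turn":[0,0,0]},{"gripper":1,"offset":[0,0,0],"turn":[0,0,0]}]' | grep -E "pos|ft"
```

```text
tool_pos: [593.7, 187.7, 49.0]
ft_force: [1.5, 0.2, 3.7]
tool_pos: [593.8, 187.7, 47.5]
ft_force: [0.1, 0.9, 6.6]
tool_pos: [593.8, 187.7, 47.1]
ft_force: [-5.0, -1.0, 20.8]
```

The trigger bottomed out at about 20 N. Now I raise, return above the jar and turn back to heading 0.

```bash
python3 -m jog '[{"gripper":1,"offset":[0,0,0],"turn":[0,0,0]},{"gripper":1,"offset":[0,0,-0.01],"turn":[0,0,0]},{"gripper":-1,"offset":[0,0,-0.03],"turn":[0,0,0]},{"gripper":-1,"offset":[0,0,-0.037],"turn":[0,0,0]},{"gripper":-1,"offset":[0,0,-0.037],"turn":[0,0,0]},{"gripper":-1,"offset":[0,0,-0.037],"turn":[0,0,0]},{"gripper":-1,"offset":[0.033,-0.0035,0],"turn":[0,0,0]},{"gripper":-1,"offset":[0.034,-0.0035,0],"turn":[0,0,0]},{"gripper":-1,"offset":[0.033,-0.0035,0],"turn":[0,0,0]}]' | grep -E "pos|ft"
python3 -m jog '[{"gripper":-1,"offset":[0,0,0],"turn":[0,0,0.112]},{"gripper":-1,"offset":[0,0,0],"turn":[0,0,0.112]},{"gripper":-1,"offset":[0,0,0],"turn":[0,0,0.112]},{"gripper":-1,"offset":[0,0,0],"turn":[0,0,0.112]},{"gripper":-1,"offset":[0,0,0],"turn":[0,0,0.112]},{"gripper":-1,"offset":[0,0,0],"turn":[0,0,0.112]},{"gripper":-1,"offset":[0,0,0],"turn":[0,0,0.112]},{"gripper":-1,"offset":[0,0,0],"turn":[0,0,0.112]},{"gripper":-1,"offset":[0,0,0],"turn":[0,0,0.112]},{"gripper":-1,"offset":[0,0,0],"turn":[0,0,0.112]},{"gripper":-1,"offset":[0,0,0],"turn":[0,0,0.112]},{"gripper":-1,"offset":[0,0,0],"turn":[0,0,0.112]},{"gripper":-1,"offset":[0,0,0],"turn":[0,0,0.112]},{"gripper":-1,"offset":[0,0,0],"turn":[0,0,0.112]},{"gripper":-1,"offset":[0,0,0],"turn":[0,0,0]},{"gripper":-1,"offset":[0,0,0],"turn":[0,0,0]}]' | grep -E "pos|ft"
python3 - <<'E'
from h import *
go((583,288.5,58),0); c,im=snap('wrist','pics/w28.png')
for t,z in (('lid',84),('trigger',22)):
    for q in r.trace('wrist',t)[:3]: b=q['bbox']; print(t,round(q['confidence'],2),np.round(b),np.round(at(c,(b[0]+b[2]/2,b[1]+b[3]/2),z),1))
E
```

```text
tool_pos: [582.3, 288.2, 196.7]
ft_force: [0.4, -0.4, -0.6]
tool_pos: [581.9, 287.5, 195.3]
ft_force: [-1.5, -0.6, 0.4]
TCP [581.9 287.5 195.3] head 0.6 F [-1.5 -0.6  0.4] w 87.8 t 55.2 q7 -1.8
 offset mm [  1.2  -1.1 137.2] len 137
 turn rad [0.001 0.001 0.011] deg 0.6
lid 0.63 [336. 352.  35.  12.] [480.5 260.   84. ]
lid 0.57 [276. 198.  88.  81.] [582.7 289.   84. ]
lid 0.5 [617.   0.  23.  19.] [733.   99.2  84. ]
trigger 0.82 [419. 194.  25.  24.] [593.9 189.7  22. ]
```

The jar is still on its seat. Before taking it, I'll do a quick hop over the carrier to measure it from close by.

```bash
python3 -m jog '[{"gripper":-1,"offset":[-0.0079,0.0355,0],"turn":[0,0,0]},{"gripper":-1,"offset":[-0.0079,0.0355,0],"turn":[0,0,0]},{"gripper":-1,"offset":[-0.0079,0.0355,0],"turn":[0,0,0]},{"gripper":-1,"offset":[-0.0079,0.0355,0],"turn":[0,0,0]},{"gripper":-1,"offset":[-0.0079,0.0355,0],"turn":[0,0,0]},{"gripper":-1,"offset":[-0.0079,0.0355,0],"turn":[0,0,0]},{"gripper":-1,"offset":[-0.0079,0.0355,0],"turn":[0,0,0]},{"gripper":-1,"offset":[-0.0079,0.0355,0],"turn":[0,0,0]},{"gripper":-1,"offset":[0,0,0],"turn":[0,0,0]},{"gripper":-1,"offset":[0,0,0],"turn":[0,0,0]},{"gripper":-1,"offset":[0,0,0],"turn":[0,0,0]}]' | grep -E "pos|ft"
python3 - <<'E'
from h import *
go((522,3,195)); c,im=snap('wrist','pics/w29.png')
for q in r.trace('wrist','carrier')[:3]:
    m=q['pixels'].astype(np.uint8); k=max(cv2.findContours(m,0,2)[0],key=cv2.contourArea)
    P=np.array([at(c,p[0],16)[:2] for p in k],np.float32); rc=cv2.minAreaRect(P); print(round(q['confidence'],2),np.round(q['bbox']),'rect',np.round(rc[0],1),np.round(rc[1],1),round(rc[2],1))
E
```

```text
tool_pos: [521.4, 3.8, 196.0]
ft_force: [-0.6, -0.2, 0.4]
TCP [521.4   3.8 196. ] head 0.5 F [-0.6 -0.2  0.4] w 87.9 t 56.3 q7 -1.39
 offset mm [0.6 0.8 1. ] len 1
0.79 [273. 162. 100.  97.] rect [523.5   4.2] [90.2 92.5] 88.2
0.77 [360. 312.  66.  51.] rect [397.8 -71.5] [60.5 65.5] 3.6
0.73 [387.   1.  41.   6.] rect [694.2 -60.4] [ 3.4 29.6] 0.6
```

The carrier measures about 90 × 92 mm traced (86 nominal), centred at (523.5,4.2); the other tray is 60–65 mm. I'll go back and grip the jar.

```bash
python3 -m jog '[{"gripper":-1,"offset":[0.008,-0.0355,0],"turn":[0,0,0]},{"gripper":-1,"offset":[0.008,-0.0355,0],"turn":[0,0,0]},{"gripper":-1,"offset":[0.008,-0.0355,0],"turn":[0,0,0]},{"gripper":-1,"offset":[0.008,-0.0355,0],"turn":[0,0,0]},{"gripper":-1,"offset":[0.008,-0.0355,0],"turn":[0,0,0]},{"gripper":-1,"offset":[0.008,-0.0355,0],"turn":[0,0,0]},{"gripper":-1,"offset":[0.008,-0.0355,0],"turn":[0,0,0]},{"gripper":-1,"offset":[0.008,-0.0355,0],"turn":[0,0,0]},{"gripper":-1,"offset":[0,0,0],"turn":[0,0,0]},{"gripper":-1,"offset":[0,0,0],"turn":[0,0,0]}]' | grep -E "pos|ft"
python3 - <<'E'
from h import *
go((583,288.5,58),0)
E
```

```text
tool_pos: [581.8, 292.1, 194.4]
ft_force: [-0.1, -1.4, -1.3]
TCP [581.8 292.1 194.4] head 0.8 F [-0.1 -1.4 -1.3] w 87.8 t 57.2 q7 -1.8
 offset mm [  1.3   3.6 136.4] len 136
 turn rad [0.001 0.001 0.015] deg 0.8
```

```bash
python3 -m jog '[{"gripper":-1,"offset":[0.0012,0.001,0.03],"turn":[0,0,0.008]},{"gripper":-1,"offset":[0,0,0.035],"turn":[0,0,0]},{"gripper":-1,"offset":[0,0,0.02],"turn":[0,0,0]},{"gripper":-1,"offset":[0,0,0],"turn":[0,0,0]},{"gripper":-1,"offset":[0,0,0],"turn":[0,0,0]}]' | grep -E "pos|ft"
python3 - <<'E'
from h import *
go((583,288.5,58),0)
E
```

```text
tool_pos: [583.8, 285.8, 110.2]
ft_force: [0.6, -0.5, 0.6]
TCP [583.8 285.8 110.2] head -0.1 F [ 0.6 -0.5  0.6] w 87.7 t 57.6 q7 -1.76
 offset mm [-0.7 -2.8 52.2] len 52
 turn rad [ 0.002  0.002 -0.001] deg 0.2
```

```bash
python3 -m jog '[{"gripper":-1,"offset":[-0.0007,-0.0025,0.02],"turn":[0,0,0]},{"gripper":-1,"offset":[0,0,0.02],"turn":[0,0,0]},{"gripper":-1,"offset":[0,0,0.012],"turn":[0,0,0]},{"gripper":-1,"offset":[0,0,0],"turn":[0,0,0]},{"gripper":-1,"offset":[0,0,0],"turn":[0,0,0]},{"gripper":1,"offset":[0,0,0],"turn":[0,0,0]},{"gripper":1,"offset":[0,0,0],"turn":[0,0,0]},{"gripper":1,"offset":[0,0,0],"turn":[0,0,0]},{"gripper":1,"offset":[0,0,0],"turn":[0,0,0]},{"gripper":1,"offset":[0,0,0],"turn":[0,0,0]},{"gripper":1,"offset":[0,0,0],"turn":[0,0,0]},{"gripper":1,"offset":[0,0,0],"turn":[0,0,0]},{"gripper":1,"offset":[0,0,0],"turn":[0,0,0]}]'
```

```text
time: 58.72
tool_pos: [584.2, 288.8, 59.8]
tool_rot: [-3.141, 0.002, -0.002]
ft_force: [-1.2, -2.0, 6.5]
gripper_width: 64.4
gripper_force: 30.0
```

```bash
python3 -m jog '[{"gripper":1,"offset":[0,0,-0.008],"turn":[0,0,0]},{"gripper":1,"offset":[0,0,-0.025],"turn":[0,0,0]},{"gripper":1,"offset":[0,0,-0.027],"turn":[0,0,0]},{"gripper":1,"offset":[-0.003,0.0142,0],"turn":[0,0,0]},{"gripper":1,"offset":[-0.0067,0.0316,0],"turn":[0,0,0]},{"gripper":1,"offset":[-0.0067,0.0316,0],"turn":[0,0,0]},{"gripper":1,"offset":[-0.0067,0.0316,0],"turn":[0,0,0]},{"gripper":1,"offset":[-0.0067,0.0316,0],"turn":[0,0,0]},{"gripper":1,"offset":[-0.0067,0.0316,0],"turn":[0,0,0]},{"gripper":1,"offset":[-0.0067,0.0316,0],"turn":[0,0,0]},{"gripper":1,"offset":[-0.0067,0.0316,0],"turn":[0,0,0]},{"gripper":1,"offset":[-0.0067,0.0316,0],"turn":[0,0,0]},{"gripper":1,"offset":[-0.003,0.0142,0],"turn":[0,0,0]},{"gripper":1,"offset":[0,0,0],"turn":[0,0,0]},{"gripper":1,"offset":[0,0,0],"turn":[0,0,0]},{"gripper":1,"offset":[0,0,0],"turn":[0,0,0]}]'
python3 - <<'E'
from h import *
go((524,4.2,70),0)
E
```

```text
time: 60.05
tool_pos: [523.6, 8.9, 118.6]
tool_rot: [-3.141, 0.0, 0.001]
ft_force: [-0.5, 0.2, -4.9]
gripper_width: 64.6
gripper_force: 30.0
TCP [523.6   8.9 118.6] head -0.0 F [-0.5  0.2 -4.9] w 64.6 t 60.0 q7 -1.33
 offset mm [ 0.4  4.7 48.6] len 49
 turn rad [-0.001  0.    -0.   ] deg 0.0
```

```bash
python3 -m jog '[{"gripper":1,"offset":[0.0004,0.004,0.01],"turn":[0,0,0]},{"gripper":1,"offset":[0,0,0.015],"turn":[0,0,0]},{"gripper":1,"offset":[0,0,0.01],"turn":[0,0,0]},{"gripper":1,"offset":[0,0,0],"turn":[0,0,0]},{"gripper":1,"offset":[0,0,0],"turn":[0,0,0]}]' | grep -E "pos|ft"
python3 -m jog '[{"gripper":1,"offset":[0,0,0],"turn":[0,0,0]}]' | grep -E "pos|ft"
```

```text
tool_pos: [523.6, 4.4, 82.9]
ft_force: [1.0, 0.4, -5.3]
tool_pos: [524.4, 4.2, 83.8]
ft_force: [0.5, 0.6, -4.0]
```

Centred. Down to contact.

```bash
python3 -m jog '[{"gripper":1,"offset":[0,0,0.01],"turn":[0,0,0]},{"gripper":1,"offset":[0,0,0.008],"turn":[0,0,0]},{"gripper":1,"offset":[0,0,0.004],"turn":[0,0,0]},{"gripper":1,"offset":[0,0,0],"turn":[0,0,0]}]' | grep -E "pos|ft"
python3 -m jog '[{"gripper":1,"offset":[0,0,0.0015],"turn":[0,0,0]},{"gripper":1,"offset":[0,0,0.0015],"turn":[0,0,0]},{"gripper":1,"offset":[0,0,0],"turn":[0,0,0]}]' | grep -E "pos|ft"
python3 -m jog '[{"gripper":1,"offset":[0,0,0.0012],"turn":[0,0,0]},{"gripper":1,"offset":[0,0,0],"turn":[0,0,0]}]' | grep -E "pos|ft"
```

```text
tool_pos: [523.4, 4.1, 60.7]
ft_force: [-0.7, -0.1, -5.9]
tool_pos: [524.3, 4.0, 58.7]
ft_force: [0.0, 0.2, -4.4]
tool_pos: [524.4, 4.0, 57.8]
ft_force: [-0.0, -1.1, -4.7]
```

```bash
python3 -m jog '[{"gripper":1,"offset":[0,0,0.001],"turn":[0,0,0]},{"gripper":1,"offset":[0,0,0],"turn":[0,0,0]}]' | grep -E "pos|ft"
python3 -m jog '[{"gripper":1,"offset":[0,0,0.0007],"turn":[0,0,0]},{"gripper":1,"offset":[0,0,0],"turn":[0,0,0]}]' | grep -E "pos|ft"
```

```text
tool_pos: [524.5, 4.0, 57.7]
ft_force: [-3.6, 0.5, 9.4]
tool_pos: [524.5, 4.0, 57.6]
ft_force: [-6.9, 0.3, 18.5]
```

```bash
python3 -m jog '[{"gripper":1,"offset":[0,0,-0.0015],"turn":[0,0,0]},{"gripper":-1,"offset":[0,0,0],"turn":[0,0,0]},{"gripper":-1,"offset":[0,0,0],"turn":[0,0,0]},{"gripper":-1,"offset":[0,0,0],"turn":[0,0,0]},{"gripper":-1,"offset":[0,0,0],"turn":[0,0,0]},{"gripper":-1,"offset":[0,0,0],"turn":[0,0,0]},{"gripper":-1,"offset":[0,0,-0.015],"turn":[0,0,0]},{"gripper":-1,"offset":[0,0,-0.03],"turn":[0,0,0]},{"gripper":-1,"offset":[0,0,-0.035],"turn":[0,0,0]},{"gripper":-1,"offset":[0,0,-0.035],"turn":[0,0,0]},{"gripper":-1,"offset":[0,0,-0.025],"turn":[0,0,0]},{"gripper":-1,"offset":[0,0,0],"turn":[0,0,0]},{"gripper":-1,"offset":[0,0,0],"turn":[0,0,0]}]'
python3 - <<'E'
from h import *
go(None); c,im=snap('wrist','pics/w30.png')
for h in (0,90,180,270): a=np.radians(h); print(h,np.round(proj(c,(523.5+32*np.cos(a),4.2+32*np.sin(a),79))))
for t,z in (('lid',77),('carrier',16),('jar',60)):
    for q in r.trace('wrist',t)[:3]: b=q['bbox']; print(t,round(q['confidence'],2),np.round(b),np.round(at(c,(b[0]+b[2]/2,b[1]+b[3]/2),z),1))
for n in ('top','scene'):
    c,im=snap(n,f'pics/{n}9.png')
    for t in ('scoop','ball_1','flask','dish','brass_weight'):
        for q in r.trace(n,t)[:2]: print(n,t,round(q['confidence'],2),np.round(q['bbox']))
a=[cv2.imread(f'pics/scene{k}.png')[330:390,330:440].astype(int) for k in (2,9)]
E
```

```text
time: 62.72
tool_pos: [525.0, 4.3, 198.6]
tool_rot: [-3.14, 0.001, -0.005]
ft_force: [0.4, 0.9, -1.6]
gripper_width: 88.1
gripper_force: 0.0
TCP [525.    4.3 198.6] head -0.0 F [ 0.4  0.9 -1.6] w 88.1 t 62.7 q7 -1.41
0 [322. 197.]
90 [280. 238.]
180 [322. 277.]
270 [364. 238.]
lid 0.88 [239. 346.  72.  72.] [392.5  45.1  77. ]
lid 0.87 [ 63. 304.  45.  20.] [457.6 197.8  77. ]
lid 0.76 [278. 200.  86.  84.] [519.6   5.4  77. ]
carrier 0.98 [273. 166.  99.  98.] [526.4   3.7  16. ]
carrier 0.67 [359. 310.  71.  50.] [399.8 -70.6  16. ]
jar 0.77 [288. 182.  73.  41.] [547.4   1.9  60. ]
jar 0.39 [ 93. 126.  29.  26.] [595.7 165.4  60. ]
top scoop 0.7 [396. 294.  78.  24.]
top flask 0.97 [310. 136.  31.  32.]
top dish 0.72 [348. 162.  31.  26.]
top brass_weight 0.44 [181. 297.  12.  10.]
scene scoop 0.57 [313. 336.  78.  37.]
scene ball_1 0.61 [229. 178.  96.  79.]
scene flask 0.59 [375. 195.  28.  51.]
scene flask 0.48 [295. 244.  30.  19.]
scene dish 0.78 [385. 249.  35.  17.]
```

```bash
python3 - <<'E'
from workcell import r
print(r.finish_job())
E
```

```text
the job is handed in; nothing more can be done
None
```

The job is handed in, with no verdict returned: all seven balls went into the jar by scoop, the lid is on, the scoop was laid on its pan on the bench, the jar was pushed to the stop pins and the trigger pressed, and the closed jar stands in the 86 mm carrier tray.

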